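# Draw a knock-down bench leaf tight with its cam lock

## Task

Join the loose leaf to the fixed board: with the scraper, drive the wood offcut out of the open far end of the board's T-slot, because it blocks the leaf's draw bolt. Turn the partly closed cam disc back (anticlockwise) to its stop so that its mouth faces the bolt, push the leaf in until the bolt's upright pin sits in the mouth, then turn the disc clockwise half a turn to its stop, so that its hook draws the leaf up tight against the board. Leave the glue bottle, tin, wood block and mallet where they are.

Things in the scene. Friction and masses are not known exactly. Their poses are not given: they have to be found in the camera images.
- board: Fixed board, 42 mm high. Origin on the bench at mid-length of the seam face (which the leaf is drawn against); +x along the T-slot to its open end, +y to the cam disc. It spans x -110 to 110, y 0 to 215 mm. A bolt channel 26 mm wide, open on top, runs along y at x = 0 from the seam face across the T-slot to the cam. Waxed guide rails 20 mm high at x 77 to 93 either side, y -235 to 0.
- slot_end (a point): Middle of the T-slot's open end, on the slot floor (board x 110, y 32, z 14 mm). The T-slot runs along the board's x at y = 32: floor 14 mm above the bench, 36 mm wide below, 20 mm wide opening on top between lips.
- cam_axis (a point): Centre of the cam disc's top face on its upright axis: board x 0, y 128, 41 mm above the bench. Steel disc, radius 68 mm, 12 mm thick, with a spiral slot 16 mm wide that opens at the rim in a mouth. Turned clockwise from open, it draws the pin from about 46 to 32 mm from the axis; the last 0.5 rad draw no further.
- cam_lug (a point): Centre of the top of the disc's upright round lug, to be pushed round: 20 mm diameter, 44 mm tall (top 85 mm above the bench), 50 mm from the axis. Disc open: it lies on the board's -x side of the axis; turning clockwise it goes by the +y side to the +x side (locked).
- cam (a joint): Turn of the cam disc, rad, clockwise seen from above: 0 = open, at its stop, mouth facing the bolt (board's -y); 3.14 = locked, at the other stop. Starts at 0.4 to 1.4; stays where it is left (friction about 0.06 Nm). The pin enters the mouth only with the disc within about 0.1 of 0.
- scraper (a joint): Travel of the captive scraper along the T-slot, m, 0 to 0.206 towards the open end; starts at 0 to 0.025; friction about 1.5 N. Its steel blade fills the slot and reaches 10 mm ahead of the grip's axis; at full travel it stands 10 mm out of the open end and is clear of the bolt channel.
- scraper_grip (a point): Centre of the top of the scraper's upright round wooden grip: 26 mm diameter, its side from 46 to 88 mm above the bench; at board x = -96 mm + travel, y = 32.
- scrap: Loose wood offcut lodged in the T-slot, 60 mm along its x, 32 mm wide, 14 mm high at one end, 10 at the other. Origin at the centre of its underside. At the start it lies across the bolt channel.
- leaf: Loose wooden leaf, 150 (x) x 100 (y) x 40 mm high, 0.45 kg, on the bench between the guide rails, 2 mm play each side, 100 to 125 mm off the board. Origin: foot of its inner face (+y, facing the board), mid-width; outer face, to push on, is at y = -100. A 10 mm draw bolt points along +y, 21 mm up. Pushed in with the disc open, the pin stops in the mouth, the leaf about 12 mm off the board.
- bolt_pin (a point): Top of the bolt's upright greased pin, 12 mm diameter, on the pin's axis, 97 mm from the leaf's inner face, 42.5 mm above the bench.
- glue: White glue bottle standing, 56 mm diameter, 150 mm high; origin at the centre of its underside. Leave alone.
- tin: Plain tin, 70 mm diameter, 85 mm high; origin at the centre of its underside. Leave alone.
- block: Wood block standing on end, 60 x 60 x 120 mm high; origin at the centre of its underside. Leave alone.
- mallet: Wooden mallet lying: handle 24 mm thick along its -x to -130 mm, head 52 x 100 x 52 mm at x 0 to 52. Origin on the bench where handle meets head. Leave alone.
Not all that is in view belongs to the job. Of the things that look like the scrap, the middle-sized one is meant.

How it is judged (in metres and radians):
On the way, in this order (a step that is already met when the one before it is completed fails the run):
1. the offcut has been driven out of the T-slot's open end by the scraper and lies on the bench (x of scrap in the frame of board above 0.132 m and height (world z) of scrap below 0.025 m and value of joint scraper above 0.15 m), for 0.1 s.
2. the bolt's pin has entered the mouth of the open cam disc (horizontal distance between bolt_pin and cam_axis below 0.052 m and value of joint cam below 1 rad), for 0.05 s.
3. the cam disc is turned to its locked stop with the pin drawn in (value of joint cam above 2.9 rad and y of leaf in the frame of board above -0.004 m), for 0.2 s.
At the end, for the whole second after the job is handed in: Cam disc within 0.24 rad of its locked stop, pin in its slot (within 37 mm of the axis); leaf flat, within 4 mm of the board's seam face; offcut on the bench outside the slot's open end (centre over 132 mm from the board's middle along the slot); all at rest (all of step 3 and x of scrap in the frame of board above 0.132 m and height (world z) of scrap below 0.025 m and height (world z) of leaf below 0.006 m and horizontal distance between bolt_pin and cam_axis below 0.037 m and linear speed of leaf below 0.01 m/s and linear speed of scrap below 0.02 m/s); the robot touches nothing.
It fails at once if the glue is pushed more than 30 mm or knocked over (distance of glue from where it was at the start of the episode above 0.03 m or angle between glue's own z axis and vertical above 0.5 rad).
It fails at once if the tin is pushed more than 30 mm or knocked over (distance of tin from where it was at the start of the episode above 0.03 m or angle between tin's own z axis and vertical above 0.5 rad).
It fails at once if the block is pushed more than 30 mm or knocked over (distance of block from where it was at the start of the episode above 0.03 m or angle between block's own z axis and vertical above 0.5 rad).
It fails at once if the mallet is pushed more than 30 mm or knocked over (distance of mallet from where it was at the start of the episode above 0.03 m or angle between mallet's own z axis and vertical above 0.5 rad).
It fails at once if the leaf is lifted or tipped off the bench (height (world z) of leaf above 0.02 m or angle between leaf's own z axis and vertical above 0.25 rad).
It also fails if it takes over 58 s, if anything falls off the work surface, if the arm or the gripper's body presses on something with over 40 N, if the wrist force passes 120 N, or if a joint passes its speed limit or range.

## Robot

A 6-joint arm with a two-finger parallel gripper is mounted at the origin on the work surface. World frame = base frame: x ahead of the robot, y to its left, z up, the work surface at z = 0. Lengths are in mm, angles in degrees, forces in N, time in s.
With the tool pointing down it reaches from about 350 to 850 mm from the base axis. Payload 8.1 kg.
Tool frame: the origin (TCP) lies at the very end of the fingers, on their centre line; the grasp point (between the pads) lies grip_depth behind it (grip_depth is the distance from the TCP to the grasp point, in mm); z points along the fingers, y is the direction in which the jaws open and shut (so a half turn about z gives the same grasp; the last joint's range is limited). The gripper opens to 85 mm and grips with 20 to 120 N. Pads are 22 mm wide; open, the fingers measure 114 mm over their backs; the gripper's body (76 mm by 85 mm) begins 54 mm behind the grasp point. The pads swing forward as they close: fully open they stand 13 mm farther back than shut.
Start: joints at [-77.43, 7.471, 85.268, -0, 87.261, -4.893], TCP at [180.082, -572.342, 196.692] pointing down, gripper open.
Joint ranges: [-169.43, 169.43], [-51.17, 129.36], [1.28, 143.12], [-76.62, 256.62], [0, 156.53], [-152.29, 152.29]. Speed limits (degrees/s): [136.94, 136.94, 159.86, 180, 180, 180].

## Interface

Orientations are given as [roll, pitch, yaw] about the fixed x, y, z axes, in that order (R = Rz(yaw) Ry(pitch) Rx(roll)).
In Python, from bench import * gives the robot as it stands.
- The arm moves only by the tool step_arm, never from a script. Its argument "plan" is a list of rows, each an object of numbers: "grip": the finger opening in cm, from 0 to 8.54; "tx", "ty", "tz": the shift along the tool's x, y, z in cm; "ax", "ay", "az": the turn, a rotation vector about the tool's x, y, z in degrees. In form: [{"grip": .., "tx": .., "ty": .., "tz": .., "ax": .., "ay": .., "az": ..}, ...]. A call has 1 to 8 rows; each row shifts and turns the commanded pose from where the row before left it, along the tool's axes as they then stand; what a row does not reach is not made up. A row lasts 1/12 s, in which the tool goes at most 41.7 mm and 7.16 degrees, less where a joint would pass 70% of its speed; a pose out of reach is approached as far as the arm can. A call with a gripper value outside its range is refused whole. The fingers move at their own pace and stop on an object; "newtons" is the grip in N (left out, the last holds). Time passes only in rows, so rows that do not move let the fingers close. It gives the time, the measured TCP pose, the force and the opening at its end, in the units of the state.
- sense(): the state, without advancing time (a new reading comes with each control period).
- snapshot(name): name is "scene" or "side" or "wrist"; returns the picture (400x640x3 uint8, red, green, blue); there is no depth.
- camera_model(name): a dict with "intrinsics" (3x3 intrinsics, pixels), "pose" (4x4, takes a point from camera to world coordinates); the wrist camera has in their place "T_tool_cam" (4x4, takes a point from camera to tool coordinates, whose origin is the TCP and whose axes are the flange's). Camera axes: x right, y down, z forward; pixel columns grow to the right and rows downward; lengths in mm; the calibration is good to about 2 mm. A picture is of the moment at which its call begins: read the wrist's pose just before it. camera_model takes no time and is no camera call.
- hand_in(): hands the job in, once; it reports no verdict.
The state is a dict: "time": time; "joint_pos": joint angles; "qd": joint speeds; "joint_efforts": joint torques, N m; "tool_pos": TCP position; "tcp_rot": TCP orientation; "ft_force": force on the tool from outside, world axes, zero at the start; "wrist_torque": the same for the moment, N m; "finger_gap": finger opening in mm.
Only numpy, scipy, OpenCV 4.12 (cv2) and the standard library are available. Lean on these libraries where they do the work, as an engineer would, in place of code of your own. Each camera call takes 0.05 s, during which the arm holds its last target.

## Working session

There is one attempt and no reset: what is moved stays moved. The work goes in short steps, Python scripts to look and compute and a tool call to move; the robot and the scene stay as the last step left them, time stands still between calls to the robot, and variables do not carry over. Pictures are saved under pics/ and viewed, and the job is handed in when it is done.

Besides the shell and the picture viewer there is one more tool, called after "Emit:" by a JSON object that holds its "fn" and its "kwargs". step_arm: Moves the arm, as the interface text tells. Its arguments: {"type":"object","properties":{"plan":{"type":"array","items":{"type":"object","properties":{"grip":{"type":"number"},"tx":{"type":"number"},"ty":{"type":"number"},"tz":{"type":"number"},"ax":{"type":"number"},"ay":{"type":"number"},"az":{"type":"number"}}}},"newtons":{"type":"number"}},"required":["plan"]}

```bash
ls; mkdir -p pics; python3 - <<'E'
from bench import *
import cv2
print(sense())
for n in ("scene","side","wrist"):
    im=snapshot(n); cv2.imwrite(f"pics/{n}0.png",im[:,:,::-1]); print(n,camera_model(n))
E
```

```text
pics
{'time': 0.0, 'joint_pos': array([-7.74297760e+01,  7.51785760e+00,  8.53287344e+01,  4.60175660e-04,
        8.72630743e+01, -4.89378136e+00]), 'qd': array([ 0.02209361,  0.1062885 , -0.10616668, -0.04033815,  0.11455076,
        0.03185222]), 'joint_efforts': array([-2.19921778e-03, -5.69396710e+01, -5.00559318e+01, -5.73685120e-04,
        1.42698051e-02, -1.89511417e-05]), 'tool_pos': array([ 179.94479189, -571.72659359,  195.62107355]), 'tcp_rot': array([-1.79890773e+02, -9.81342416e-03,  1.74639735e+01]), 'ft_force': array([ 0.66316184, -0.28786777, -0.44082405]), 'wrist_torque': array([0.01764282, 0.00837593, 0.01290708]), 'finger_gap': 85.06354290611318}
scene {'intrinsics': array([[388.25085062,   0.        , 317.41580324],
       [  0.        , 388.25085062, 197.37900115],
       [  0.        ,   0.        ,   1.        ]]), 'pose': array([[ 3.18050555e-01,  8.15815602e-01, -4.82999738e-01,
         1.01491749e+03],
       [ 9.48072786e-01, -2.74409884e-01,  1.60801767e-01,
        -1.67254263e+02],
       [-1.35531186e-03, -5.09061998e-01, -8.60728787e-01,
         9.
[... 458 characters left out ...]
    [ 1.29733475e-02, -8.47633390e-01, -5.30423726e-01,
         6.18950540e+02],
       [ 0.00000000e+00,  0.00000000e+00,  0.00000000e+00,
         1.00000000e+00]])}
wrist {'intrinsics': array([[354.07520951,   0.        , 322.48348363],
       [  0.        , 354.07520951, 196.91299242],
       [  0.        ,   0.        ,   1.        ]]), 'T_tool_cam': array([[ 4.25609544e-04, -9.45089229e-01, -3.26812131e-01,
         8.34230553e+01],
       [ 9.99999896e-01,  4.55570755e-04, -1.51325893e-05,
        -1.52787820e-01],
       [ 1.63187696e-04, -3.26812090e-01,  9.45089324e-01,
        -1.77588824e+02],
       [ 0.00000000e+00,  0.00000000e+00,  0.00000000e+00,
         1.00000000e+00]])}
```

View pics/scene0.png

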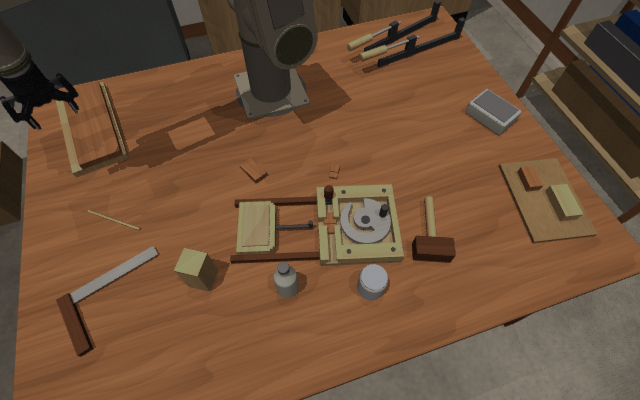

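View pics/side0.png

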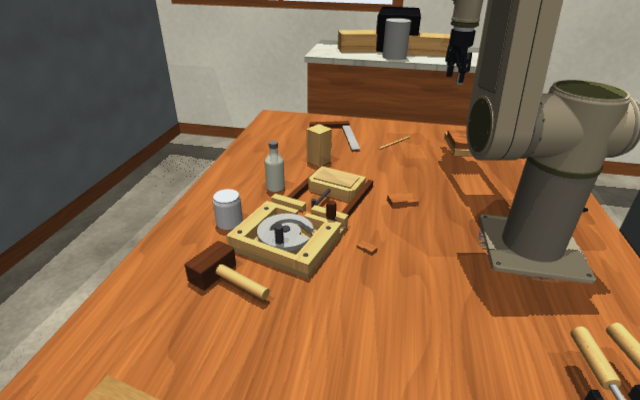

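```bash
python3 - <<'E'
import cv2
im=cv2.imread('pics/scene0.png'); cv2.imwrite('pics/crop1.png',cv2.resize(im[120:320,260:500],None,fx=3.3,fy=3,interpolation=cv2.INTER_CUBIC))
E
```

```text
(no output)
```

View pics/crop1.png

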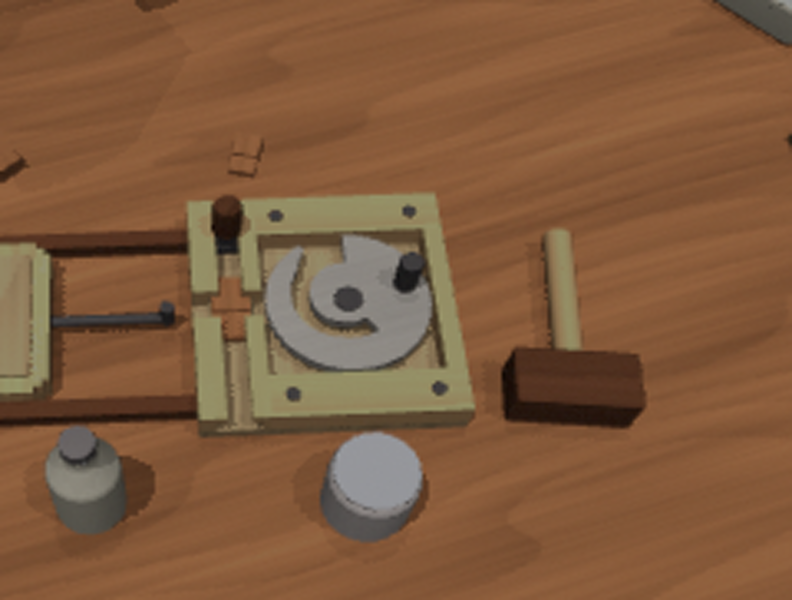

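```bash
cat > h.py <<'E'
from bench import *
import numpy as np, cv2
from scipy.optimize import least_squares
from scipy.spatial.transform import Rotation as R
def cam(name,st=None):
    c=camera_model(name)
    if name!='wrist': return c['intrinsics'],c['pose']
    T=np.eye(4);T[:3,:3]=R.from_euler('xyz',st['tcp_rot'],degrees=True).as_matrix();T[:3,3]=st['tool_pos']
    return c['intrinsics'],T@c['T_tool_cam']
def ray(name,u,v,z,st=None):
    K,P=cam(name,st)
    d=P[:3,:3]@np.linalg.solve(K,[u,v,1.]);o=P[:3,3]
    return (o+d*(z-o[2])/d[2])
def proj(name,p,st=None):
    K,P=cam(name,st); q=K@(P[:3,:3].T@(np.asarray(p,float)-P[:3,3])); return q[:2]/q[2]
def b2w(b,p):
    c,s=np.cos(b[2]),np.sin(b[2]); return np.array([b[0]+c*p[0]-s*p[1],b[1]+s*p[0]+c*p[1],p[2] if len(p)>2 else 0])
def w2b(b,p):
    c,s=np.cos(b[2]),np.sin(b[2]);x,y=p[0]-b[0],p[1]-b[1]; return np.array([c*x+s*y,-s*x+c*y])
def C(u,v): return 260+u/3.3,120+v/3
E
python3 - <<'E'
from h import *
L=[(-110,0,42),(-110,215,42),(110,215,42),(110,0,42)]
U=[C(188,202),C(435,195),C(472,410),C(200,420)]
f=lambda b:np.concatenate([proj('scene',b2w(b,l))-u for l,u in zip(L,U)])
w=[ray('scene',*u,42) for u in U]; print(np.round(w))
r=least_squares(f,[w[0][0]+110,w[0][1],0.],x_scale=[100,100,.1]);b=r.x;print(b,np.degrees(b[2]),np.round(r.fun,1))
for n,uv,z in [('grip',C(228,203),88),('lug',C(412,260),85),('axis',C(348,298),41),('pin',C(167,308),42.5),('glue top',C(80,440),150),('tin top',C(376,470),85),('leaf in L',C(35,248),40),('leaf in R',C(50,390),40)]:
    p=ray('scene',*uv,z);print(n,np.round(p),np.round(w2b(b,p)))
E
```

```text
[[458.  17.  42.]
 [519. 221.  42.]
 [728. 159.  42.]
 [669. -44.  42.]]
[ 5.63177811e+02 -1.46885304e+01 -2.84362734e-01] -16.292784525812806 [-0.3 -0.2  0.2 -0.4  0.7  0.3 -0.6  0.1]
grip [497.  38.  88.] [-78.  32.]
lug [598. 159.  85.] [-15. 176.]
axis [597. 109.  41.] [ -3. 128.]
pin [560. -35.  42.] [  2. -21.]
glue top [ 698. -140.  150.] [165. -83.]
tin top [765.  57.  85.] [174. 126.]
leaf in L [ 464. -121.   40.] [ -66. -130.]
leaf in R [ 605. -147.   40.] [  77. -115.]
```

View pics/wrist0.png

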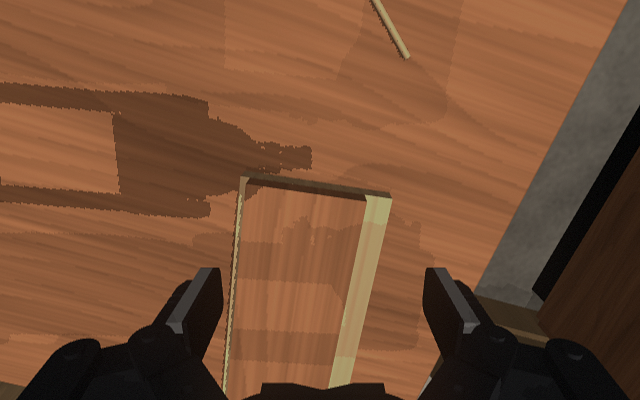

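Emit:
{"fn": "step_arm", "kwargs": {"plan": [{"az": -7.03,"tz": -0.5},{"az": -7.03,"tz": -0.5},{"az": -7.03,"tz": -0.5},{"az": -7.03,"tz": -0.5},{"az": -7.03,"tz": -0.5},{"az": -7.03,"tz": -0.5},{"az": -7.03},{"az": -7.03}]}}

```text
invalid input
```

Emit:
{"fn": "step_arm", "kwargs": {"plan": [{"tx": 3.75,"ty": 0.74},{"tx": 3.75,"ty": 0.74},{"tx": 3.75,"ty": 0.74},{"tx": 3.75,"ty": 0.74},{"tx": 3.75,"ty": 0.74},{"tx": 3.75,"ty": 0.74},{"tx": 3.75,"ty": 0.74},{"tx": 3.75,"ty": 0.74}]}}

```text
invalid input
```

Emit:
{"fn": "step_arm", "kwargs": {"plan": [{"tx": 3.75,"ty": 0.74},{"tx": 3.75,"ty": 0.74},{"tx": 3.75,"ty": 0.74},{"tx": 3.75,"ty": 0.74},{"tx": 3.75,"ty": 0.74},{"tx": 3.75,"ty": 0.74},{"tx": 3.75,"ty": 0.74},{"tx": 3.75,"ty": 0.74}]}}

```text
invalid input
```

Emit:
{"fn": "step_arm", "kwargs": {"plan": [{"tx": 3.75,"ty": 0.74},{"tx": 3.75,"ty": 0.74},{},{}]}}

```text
invalid input
```

```bash
python3 - <<'E'
from h import *
import pickle,bench
st=sense();im=snapshot('wrist');cv2.imwrite('pics/w1.png',im[:,:,::-1]);pickle.dump(st,open('st1.pkl','wb'))
print(st['time'],st['tool_pos'],st['tcp_rot'],st['ft_force'])
print([k for k in dir(bench) if not k.startswith('_')], globals().get('grip_depth'))
E
```

```text
0.15 [ 179.97608438 -571.87023741  195.87804707] [-1.79918000e+02 -8.90207550e-03  1.74632474e+01] [-0.52992919 -0.28835352  0.32024981]
['PlanningError', 'camera_model', 'grip_depth', 'hand_in', 'sense', 'snapshot'] 18.700000000000003
```

View pics/w1.png

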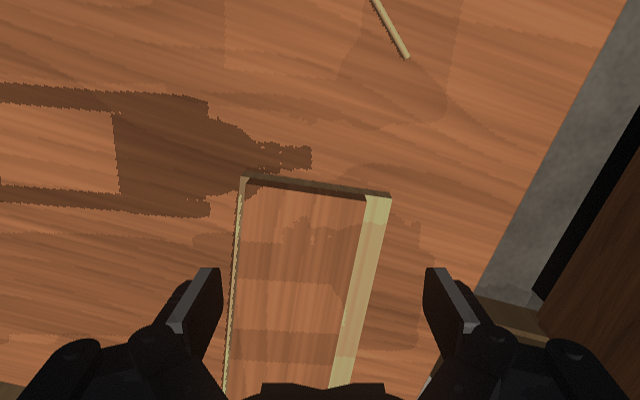

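Emit:
{"fn": "step_arm", "kwargs": {"plan": [{"grip": 8.5,"tx": 0,"ty": 0,"tz": -0.5,"ax": 0,"ay": 0,"az": -7.03},{"grip": 8.5,"tx": 0,"ty": 0,"tz": -0.5,"ax": 0,"ay": 0,"az": -7.03},{"grip": 8.5,"tx": 0,"ty": 0,"tz": -0.5,"ax": 0,"ay": 0,"az": -7.03},{"grip": 8.5,"tx": 0,"ty": 0,"tz": -0.5,"ax": 0,"ay": 0,"az": -7.03},{"grip": 8.5,"tx": 0,"ty": 0,"tz": -0.5,"ax": 0,"ay": 0,"az": -7.03},{"grip": 8.5,"tx": 0,"ty": 0,"tz": -0.5,"ax": 0,"ay": 0,"az": -7.03},{"grip": 8.5,"tx": 0,"ty": 0,"tz": 0,"ax": 0,"ay": 0,"az": -7.03},{"grip": 8.5,"tx": 0,"ty": 0,"tz": 0,"ax": 0,"ay": 0,"az": -7.03}], "newtons": 40}}

```text
time: 0.87
tool_pos: [180.1, -572.5, 227.0]
tcp_rot: [180.0, 0.0, 74.1]
ft_force: [0.7, -0.5, -0.4]
finger_gap: 84.9
```

Emit:
{"fn": "step_arm", "kwargs": {"plan": [{"grip": 8.5,"tx": 3.75,"ty": 0.74,"tz": 0,"ax": 0,"ay": 0,"az": 0},{"grip": 8.5,"tx": 3.75,"ty": 0.74,"tz": 0,"ax": 0,"ay": 0,"az": 0},{"grip": 8.5,"tx": 3.75,"ty": 0.74,"tz": 0,"ax": 0,"ay": 0,"az": 0},{"grip": 8.5,"tx": 3.75,"ty": 0.74,"tz": 0,"ax": 0,"ay": 0,"az": 0},{"grip": 8.5,"tx": 3.75,"ty": 0.74,"tz": 0,"ax": 0,"ay": 0,"az": 0},{"grip": 8.5,"tx": 3.75,"ty": 0.74,"tz": 0,"ax": 0,"ay": 0,"az": 0},{"grip": 8.5,"tx": 3.75,"ty": 0.74,"tz": 0,"ax": 0,"ay": 0,"az": 0},{"grip": 8.5,"tx": 3.75,"ty": 0.74,"tz": 0,"ax": 0,"ay": 0,"az": 0}]}}

```text
time: 1.53
tool_pos: [321.4, -299.3, 226.6]
tcp_rot: [180.0, 0.0, 73.7]
ft_force: [0.7, 0.9, 0.1]
finger_gap: 84.7
```

Emit:
{"fn": "step_arm", "kwargs": {"plan": [{"grip": 8.5,"tx": 3.75,"ty": 0.74,"tz": 0,"ax": 0,"ay": 0,"az": 0},{"grip": 8.5,"tx": 3.75,"ty": 0.74,"tz": 0,"ax": 0,"ay": 0,"az": 0},{"grip": 8.5,"tx": 3.75,"ty": 0.74,"tz": 0,"ax": 0,"ay": 0,"az": 0},{"grip": 8.5,"tx": 3.75,"ty": 0.74,"tz": 0,"ax": 0,"ay": 0,"az": 0},{"grip": 8.5,"tx": 3.75,"ty": 0.74,"tz": 0,"ax": 0,"ay": 0,"az": 0},{"grip": 8.5,"tx": 3.75,"ty": 0.74,"tz": 0,"ax": 0,"ay": 0,"az": 0},{"grip": 8.5,"tx": 3.75,"ty": 0.74,"tz": 0,"ax": 0,"ay": 0,"az": 0},{"grip": 8.5,"tx": 3.75,"ty": 0.74,"tz": 0,"ax": 0,"ay": 0,"az": 0}]}}

```text
time: 2.2
tool_pos: [462.5, -27.7, 226.8]
tcp_rot: [180.0, 0.0, 73.7]
ft_force: [0.5, -1.5, 0.9]
finger_gap: 85.4
```

Emit:
{"fn": "step_arm", "kwargs": {"plan": [{"grip": 8.5,"tx": 3.75,"ty": 0.74,"tz": 0,"ax": 0,"ay": 0,"az": 0},{"grip": 8.5,"tx": 3.75,"ty": 0.74,"tz": 0,"ax": 0,"ay": 0,"az": 0},{"grip": 8.5,"tx": 0,"ty": 0,"tz": 0,"ax": 0,"ay": 0,"az": 0},{"grip": 8.5,"tx": 0,"ty": 0,"tz": 0,"ax": 0,"ay": 0,"az": 0}]}}

```text
time: 2.53
tool_pos: [497.4, 40.0, 226.1]
tcp_rot: [-179.9, 0.0, 73.9]
ft_force: [-0.0, -0.3, -0.8]
finger_gap: 84.7
```

```bash
python3 - <<'E'
from h import *
import pickle,bench
st=sense();im=snapshot('wrist');cv2.imwrite('pics/w2.png',im[:,:,::-1]);pickle.dump(st,open('st2.pkl','wb'))
print(st['time'],st['tool_pos'],st['tcp_rot'],st['ft_force'],st['joint_pos'])
E
```

```text
2.5333 [497.36889591  40.00884816 226.08751685] [-1.79927350e+02  1.98600816e-02  7.39258580e+01] [-0.04957912 -0.29658092 -0.80144364] [-1.28993952e+00 -8.88310167e+00  9.84366074e+01 -6.63774584e-04
  9.05218072e+01  1.47842095e+01]
```

View pics/w2.png

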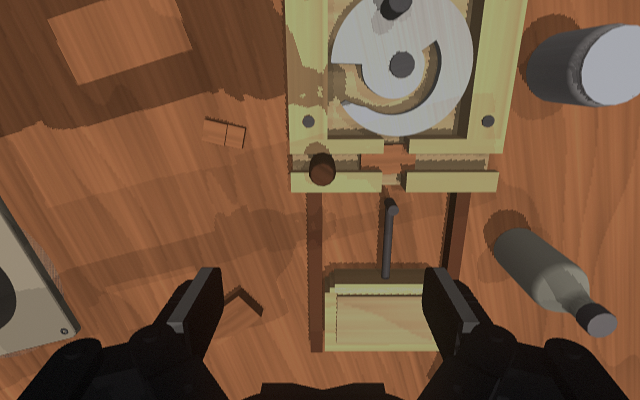

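```bash
python3 - <<'E'
from h import *
import pickle
st=pickle.load(open('st2.pkl','rb'));b0=np.array([563.18,-14.69,-.28436])
S=lambda u,v,z:ray('wrist',u,v,z,st)
print('pred grip',proj('wrist',b2w(b0,(-78,32,88)),st))
L=[(-110,0,42),(110,0,42),(0,128,41)];U=[(291,173),(498,173),(401,65)]
def f(b): 
    return np.concatenate([proj('wrist',b2w(b,l),st)-u for l,u in zip(L,U)])
print('res b0',np.round(f(b0),1))
r=least_squares(f,b0,x_scale=[100,100,.1]);print(r.x,np.degrees(r.x[2]),np.round(r.fun,1))
for n,u,v,z in [('grip',322,160,88),('lug',398,2,85),('pin',391,203,42.5),('leaf L',325,293,40),('leaf R',438,285,40),('scrapL',362,160,28),('scrapR',413,160,28)]:
    p=S(u,v,z);print(n,np.round(p),w2b(b0,p).round(1),w2b(r.x,p).round(1))
im=cv2.imread('pics/w2.png');cv2.imwrite('pics/c2.png',cv2.resize(im[120:320,270:530],None,fx=3,fy=3,interpolation=cv2.INTER_CUBIC))
E
```

```text
pred grip [324.13755147 173.17370004]
res b0 [ 3.1 17.6  0.8 18.5  4.9 -1.2]
[ 5.62915254e+02 -3.41399059e+00 -2.73260048e-01] -15.656647479108065 [ -0.3   9.   -0.5   7.8   0.7 -13.3]
grip [499.  50.  88.] [-80.   44.4] [-76.2  34.5]
lug [593. 157.  85.] [-19.7 173. ] [-14.5 162.4]
pin [555. -26.  42.] [ -5.  -13.5] [ -1.9 -24.3]
leaf L [ 454. -118.   40.] [ -75.9 -129.7] [ -74.  -139.6]
leaf R [ 586. -144.   40.] [  58.3 -117.9] [  60.3 -129.3]
scrapL [536.  25.  28.] [-36.8  30.6] [-33.2  20.2]
scrapR [590.  10.  28.] [18.4 30.8] [22.1 19.9]
```

View pics/c2.png

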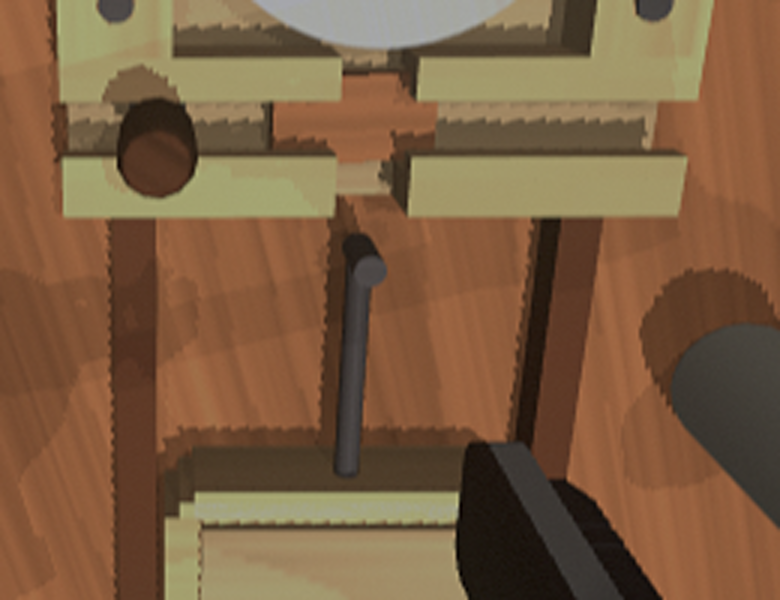

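```bash
python3 - <<'E'
from h import *
import pickle
st=pickle.load(open('st2.pkl','rb'));b0=np.array([563.18,-14.69,-.28436])
S=lambda u,v,z:ray('wrist',u,v,z,st)
D=lambda x,y:(270+x/3,120+y/3)
L=[(-110,0,42),(110,0,42),(0,128,41)];U=[D(62,217),D(686,217),(401,65)]
Ls=[(-110,0,42),(-110,215,42),(110,215,42),(110,0,42)]
Us=[C(188,202),C(435,195),C(472,410),C(200,420)]
def f(b): 
    return np.concatenate([proj('wrist',b2w(b,l),st)-u for l,u in zip(L,U)]+[proj('scene',b2w(b,l))-u for l,u in zip(Ls,Us)])
r=least_squares(f,b0,x_scale=[100,100,.1]);b=r.x;print(b,np.degrees(b[2]),np.round(r.fun,1))
np.save('b.npy',b)
for n,u,v,z in [('grip',*D(157,167),88),('lug',398,4,85),('pin',*D(370,270),42.5),('leaf L',*D(166,518),40),('scrapL',*D(272,125),28),('scrapR',*D(436,125),28)]:
    p=S(u,v,z);print(n,np.round(p),w2b(b,p).round(1))
for q in [(-78,32),(110,32),(0,128),(0,-115),(0,-215)]: print(q,b2w(b,q).round(1))
E
```

```text
[ 5.60817353e+02 -1.50712416e+01 -2.77703320e-01] -15.911228176077188 [ 1.4 -0.2 -1.9 -0.6  1.7 -0.1 -0.9 -0.8 -0.6 -1.4  0.4 -1.  -0.8 -0.7]
grip [495.  36.  88.] [-77.3  31.2]
lug [592. 156.  85.] [-16.3 172.7]
pin [555. -35.  42.] [  0.1 -20.6]
leaf L [ 454. -118.   40.] [ -74.2 -127.7]
scrapL [535.  24.  28.] [-35.8  30. ]
scrapR [592.   7.  28.] [23.5 29.9]
(-78, 32) [494.6  37.1   0. ]
(110, 32) [675.4 -14.5   0. ]
(0, 128) [595.9 108.    0. ]
(0, -115) [ 529.3 -125.7    0. ]
(0, -215) [ 501.9 -221.8    0. ]
```

Emit:
{"fn": "step_arm", "kwargs": {"plan": [{"grip": 8.5,"tx": -0.36,"ty": -0.19,"tz": 3,"ax": 0,"ay": 0,"az": -0.4},{"grip": 8.5,"tx": 0,"ty": 0,"tz": 3,"ax": 0,"ay": 0,"az": 0},{"grip": 8.5,"tx": 0,"ty": 0,"tz": 3,"ax": 0,"ay": 0,"az": 0},{"grip": 8.5,"tx": 0,"ty": 0,"tz": 3,"ax": 0,"ay": 0,"az": 0},{"grip": 8.5,"tx": 0,"ty": 0,"tz": 2.5,"ax": 0,"ay": 0,"az": 0},{"grip": 8.5,"tx": 0,"ty": 0,"tz": 1.8,"ax": 0,"ay": 0,"az": 0},{"grip": 8.5,"tx": 0,"ty": 0,"tz": 1.0,"ax": 0,"ay": 0,"az": 0},{"grip": 8.5,"tx": 0,"ty": 0,"tz": 0,"ax": 0,"ay": 0,"az": 0}]}}

```text
time: 3.25
tool_pos: [492.2, 34.1, 51.3]
tcp_rot: [-179.8, 0.1, 74.0]
ft_force: [-0.5, 0.5, -0.6]
finger_gap: 85.0
```

Emit:
{"fn": "step_arm", "kwargs": {"plan": [{"grip": 3,"tx": 0,"ty": 0,"tz": 0,"ax": 0,"ay": 0,"az": 0},{"grip": 3,"tx": 0,"ty": 0,"tz": 0,"ax": 0,"ay": 0,"az": 0},{"grip": 3,"tx": 0,"ty": 0,"tz": 0,"ax": 0,"ay": 0,"az": 0},{"grip": 3,"tx": 0,"ty": 0,"tz": 0,"ax": 0,"ay": 0,"az": 0},{"grip": 3,"tx": 0,"ty": 0,"tz": 0,"ax": 0,"ay": 0,"az": 0},{"grip": 3,"tx": 0,"ty": 0,"tz": 0,"ax": 0,"ay": 0,"az": 0}], "newtons": 20}}

```text
time: 3.75
tool_pos: [495.0, 35.3, 54.4]
tcp_rot: [179.9, -0.0, 74.1]
ft_force: [0.0, -0.6, 0.0]
finger_gap: 30.3
```

```bash
python3 - <<'E'
from h import *
b=np.load('b.npy')
st=sense();print(st['tool_pos'],w2b(b,st['tool_pos']),st['ft_force'],st['finger_gap'])
cv2.imwrite('pics/w3.png',snapshot('wrist')[:,:,::-1])
E
```

```text
[494.99163775  35.28647383  54.36046508] [-77.10922522  30.38242331] [ 0.01377088 -0.56077135  0.03352669] 30.29806784439018
```

View pics/w3.png

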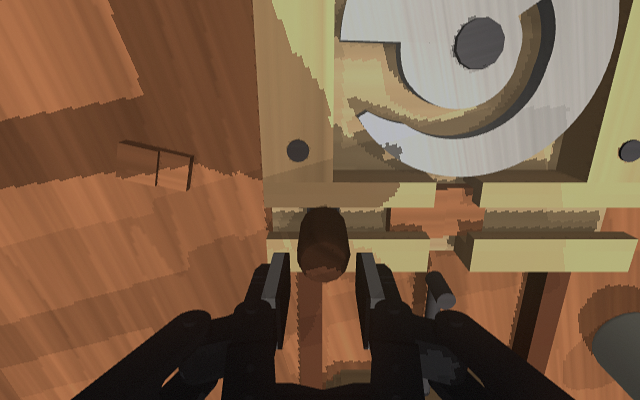

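Emit:
{"fn": "step_arm", "kwargs": {"plan": [{"grip": 3,"tx": 0,"ty": 0.6,"tz": 0,"ax": 0,"ay": 0,"az": 0},{"grip": 3,"tx": 0,"ty": 1.2,"tz": 0,"ax": 0,"ay": 0,"az": 0},{"grip": 3,"tx": 0,"ty": 1.2,"tz": 0,"ax": 0,"ay": 0,"az": 0},{"grip": 3,"tx": 0,"ty": 1.2,"tz": 0,"ax": 0,"ay": 0,"az": 0},{"grip": 3,"tx": 0,"ty": 1.2,"tz": 0,"ax": 0,"ay": 0,"az": 0},{"grip": 3,"tx": 0,"ty": 1.2,"tz": 0,"ax": 0,"ay": 0,"az": 0}]}}

```text
time: 4.3
tool_pos: [558.9, 16.9, 53.6]
tcp_rot: [180.0, 0.0, 74.1]
ft_force: [0.1, -0.7, 0.2]
finger_gap: 30.2
```

```bash
python3 - <<'E'
from h import *
b=np.load('b.npy')
st=sense();print(st['tool_pos'],w2b(b,st['tool_pos']),st['ft_force'],st['finger_gap'])
cv2.imwrite('pics/w4.png',snapshot('wrist')[:,:,::-1])
E
```

```text
[558.90571022  16.93219669  53.59330652] [-10.61207144  30.25323749] [ 0.13821381 -0.71978483  0.1686696 ] 30.185429431883126
```

View pics/w4.png

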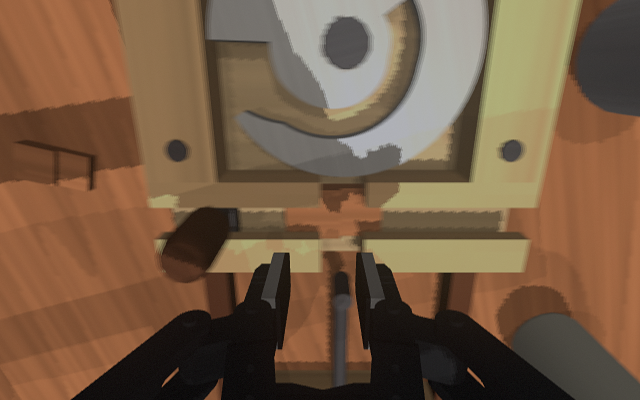

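```bash
python3 - <<'E'
from h import *
b=np.load('b.npy')
st=sense()
for n in('side','scene'):
    im=snapshot(n);uv=proj(n,st['tool_pos']);print(n,uv, proj(n,b2w(b,(-77,32,88))))
    u,v=map(int,uv); x0,y0=u-65,v-70
    cv2.imwrite(f'pics/{n}5.png',cv2.resize(im[y0:y0+100,x0:x0+130,::-1],None,fx=6,fy=6,interpolation=cv2.INTER_CUBIC));print(x0,y0)
for p in [(0,0,0),(11,15,0),(-11,15,0)]:
    c=camera_model('wrist');q=np.linalg.inv(c['T_tool_cam'])@np.array([*p,1]);q=c['intrinsics']@q[:3];print(q[:2]/q[2],q[2])
E
```

```text
side [307.25354292 205.58607069] [331.18517812 201.60982641]
242 135
scene [328.86760621 215.60880111] [328.33090591 187.31939907]
263 145
[323.97399152 235.60514475] 195.2693716561568
[351.71947666 217.13796843] 191.6759440391847
[350.64632676 253.42969336] 198.86201296085872
```

View pics/side5.png

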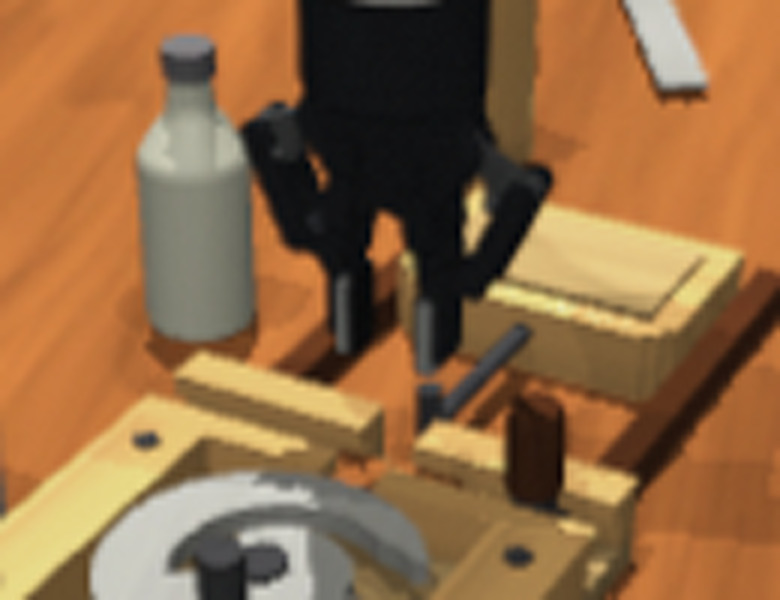

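View pics/scene5.png

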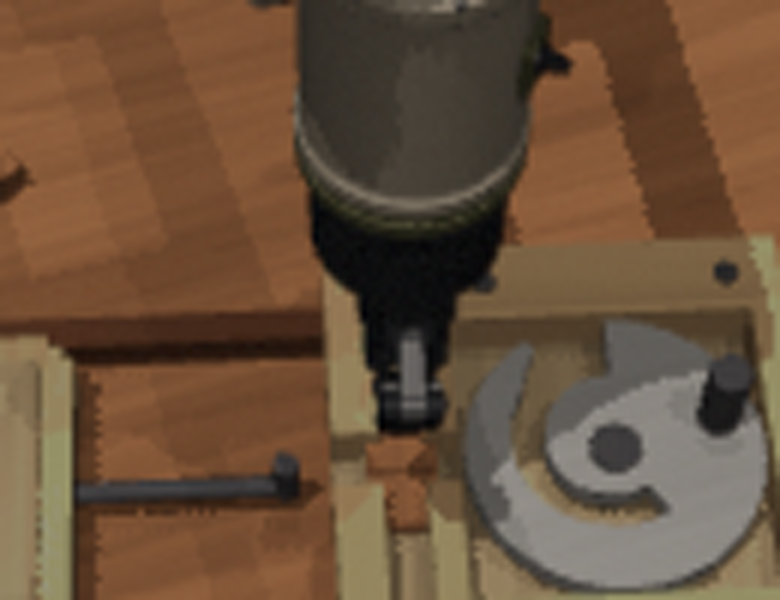

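```bash
python3 - <<'E'
from h import *
b=np.load('b.npy')
def tri(obs):
    r=least_squares(lambda p:np.concatenate([proj(n,p)-uv for n,uv in obs]),[560,16,60]);return r.x,r.fun
p,f=tri([('side',(242+392/6,135+362/6)),('scene',(263+410/6,145+425/6))]);print(p,w2b(b,p),f.round(1))
# check: pin top & grip top in side view
for n,q in [('grip',(-77,32,88)),('axis',(0,128,41)),('pin',(0,-20.6,42.5))]:
    uv=proj('side',b2w(b,q));print(n,uv,(uv-[242,135])*6,(proj('scene',b2w(b,q))-[263,145])*6)
print(sense()['joint_pos'])
E
```

```text
[567.98773725  14.34465154  79.49312045] [-1.16862913 30.25464408] [-2.7  1.2 -2.  -2.3]
grip [331.18517812 201.60982641] [535.11106872 399.65895848] [391.98543543 253.91639445]
axis [284.91480867 228.6693809 ] [257.488852   562.01628543] [612.04779418 445.09051905]
pin [313.37330064 199.25649776] [428.23980385 385.53898654] [283.22967821 457.26307412]
[-3.52141823e+00  7.75285010e+00  1.00394008e+02  1.63758885e-04
  7.18602453e+01  1.23939364e+01]
```

```bash
python3 - <<'E'
from h import *
st=sense();t=st['tool_pos'];Y=np.array([.9598,-.2805,0])
for z in (0,10,20,36):
  for s in(-15,15):
    p=t+Y*s+[0,0,z]; print(z,s,((proj('side',p)-[242,135])*6).round(),((proj('scene',p)-[263,145])*6).round(),proj('wrist',p,st).round(), proj('wrist',p+np.array([.28,.96,0])*11,st).round(),proj('wrist',p-np.array([.28,.96,0])*11,st).round())
im=cv2.imread('pics/w4.png');cv2.imwrite('pics/c4.png',cv2.resize(im[180:400,200:440],None,fx=3,fy=2.7,interpolation=cv2.INTER_CUBIC))
E
```

```text
0 -15 [427. 435.] [393. 390.] [297. 235.] [296. 217.] [297. 253.]
0 15 [366. 417.] [397. 449.] [351. 236.] [352. 217.] [351. 254.]
10 -15 [427. 416.] [394. 379.] [295. 244.] [295. 224.] [296. 262.]
10 15 [366. 397.] [397. 439.] [353. 244.] [353. 225.] [352. 263.]
20 -15 [427. 396.] [394. 369.] [294. 253.] [294. 233.] [294. 272.]
20 15 [365. 378.] [398. 428.] [354. 253.] [355. 233.] [353. 272.]
36 -15 [427. 364.] [395. 351.] [291. 269.] [291. 248.] [292. 290.]
36 15 [365. 346.] [399. 411.] [357. 270.] [358. 248.] [356. 291.]
```

View pics/c4.png

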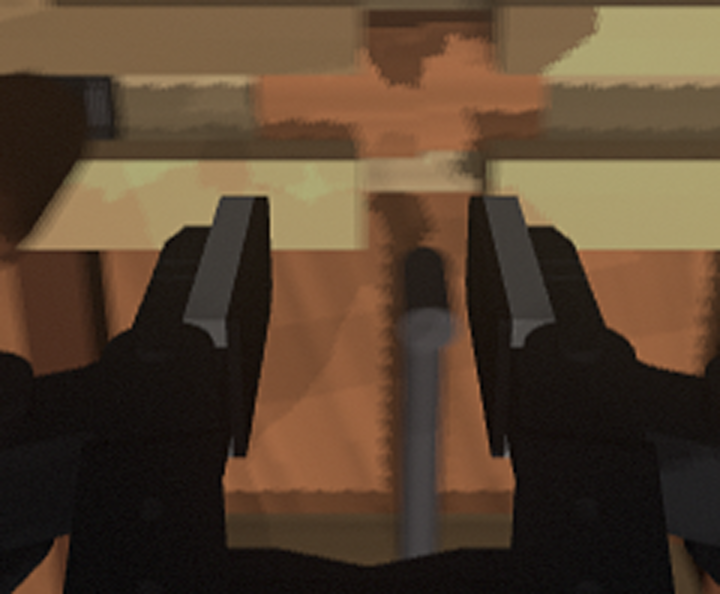

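Emit:
{"fn": "step_arm", "kwargs": {"plan": [{"grip": 6,"tx": 0.1,"ty": 0,"tz": -1.5,"ax": 0,"ay": 0,"az": 0},{"grip": 6,"tx": 0,"ty": -2.2,"tz": 0,"ax": 0,"ay": 0,"az": 0},{"grip": 6,"tx": 0,"ty": -2.2,"tz": 0,"ax": 0,"ay": 0,"az": 0},{"grip": 6,"tx": 0,"ty": -2.2,"tz": 0,"ax": 0,"ay": 0,"az": 0},{"grip": 6,"tx": 0,"ty": 0,"tz": 1.5,"ax": 0,"ay": 0,"az": 0},{"grip": 6,"tx": 0,"ty": 0,"tz": 1,"ax": 0,"ay": 0,"az": 0},{"grip": 6,"tx": 0,"ty": 0,"tz": 1,"ax": 0,"ay": 0,"az": 0},{"grip": 6,"tx": 0,"ty": 0,"tz": 0,"ax": 0,"ay": 0,"az": 0}]}}

```text
time: 5.12
tool_pos: [492.9, 36.2, 31.1]
tcp_rot: [-179.8, 0.1, 74.1]
ft_force: [-0.2, 0.0, -0.2]
finger_gap: 60.1
```

Emit:
{"fn": "step_arm", "kwargs": {"plan": [{"grip": 3,"tx": 0,"ty": 0,"tz": 0.5,"ax": 0,"ay": 0,"az": 0},{"grip": 3,"tx": 0,"ty": 0,"tz": 0,"ax": 0,"ay": 0,"az": 0},{"grip": 3,"tx": 0,"ty": 0,"tz": 0,"ax": 0,"ay": 0,"az": 0},{"grip": 3,"tx": 0,"ty": 0,"tz": 0,"ax": 0,"ay": 0,"az": 0}]}}

```text
time: 5.45
tool_pos: [495.3, 36.1, 29.0]
tcp_rot: [180.0, -0.0, 74.1]
ft_force: [0.3, -0.3, -0.6]
finger_gap: 30.0
```

```bash
python3 - <<'E'
from h import *
b=np.load('b.npy')
st=sense();print(st['tool_pos'],w2b(b,st['tool_pos']),st['ft_force'],st['finger_gap'])
cv2.imwrite('pics/w6.png',snapshot('wrist')[:,:,::-1])
im=snapshot('side');cv2.imwrite(f'pics/side6.png',cv2.resize(im[135:235,242:372,::-1],None,fx=6,fy=6,interpolation=cv2.INTER_CUBIC))
E
```

```text
[495.26039977  36.08721787  29.02753191] [-77.07028224  31.22616942] [ 0.28532223 -0.3441151  -0.57523637] 29.95795707218186
```

View pics/w6.png

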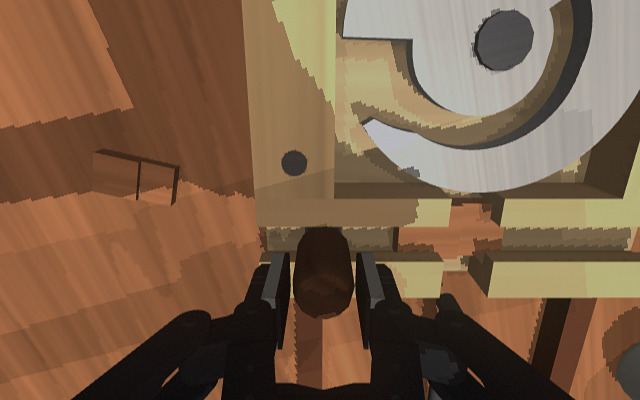

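View pics/side6.png

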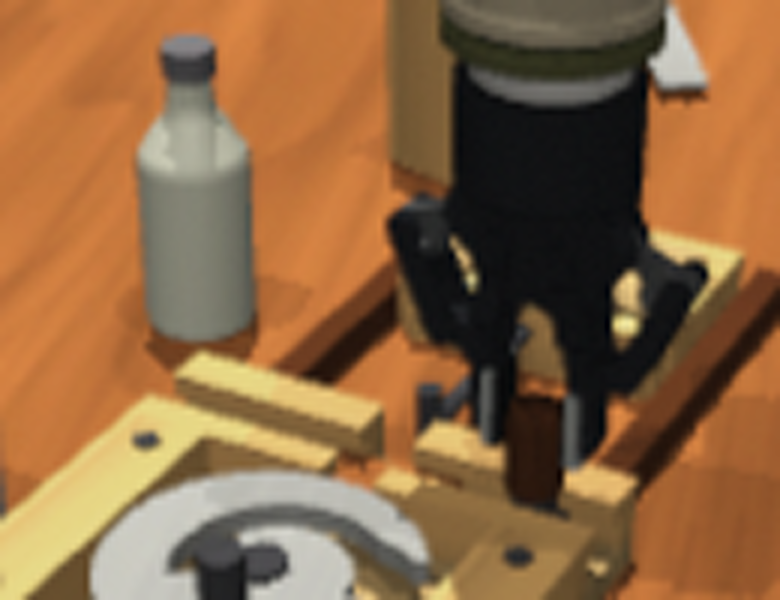

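Emit:
{"fn": "step_arm", "kwargs": {"plan": [{"grip": 3,"tx": 0,"ty": 0.6,"tz": 0,"ax": 0,"ay": 0,"az": 0},{"grip": 3,"tx": 0,"ty": 1.0,"tz": 0,"ax": 0,"ay": 0,"az": 0},{"grip": 3,"tx": 0,"ty": 1.0,"tz": 0,"ax": 0,"ay": 0,"az": 0},{"grip": 3,"tx": 0,"ty": 1.0,"tz": 0,"ax": 0,"ay": 0,"az": 0},{"grip": 3,"tx": 0,"ty": 1.0,"tz": 0,"ax": 0,"ay": 0,"az": 0},{"grip": 3,"tx": 0,"ty": 1.0,"tz": 0,"ax": 0,"ay": 0,"az": 0}]}}

```text
time: 6.05
tool_pos: [549.2, 20.8, 28.7]
tcp_rot: [-180.0, -0.0, 74.1]
ft_force: [-1.9, 1.3, 1.6]
finger_gap: 30.1
```

```bash
python3 - <<'E'
from h import *
b=np.load('b.npy')
st=sense();print(st['tool_pos'],w2b(b,st['tool_pos']),st['ft_force'],st['finger_gap'])
cv2.imwrite('pics/w7.png',snapshot('wrist')[:,:,::-1])
E
```

```text
[549.20413164  20.79412924  28.74807074] [-21.00069917  31.30754485] [-1.87200813  1.29642891  1.6328073 ] 30.133529078106054
```

View pics/w7.png

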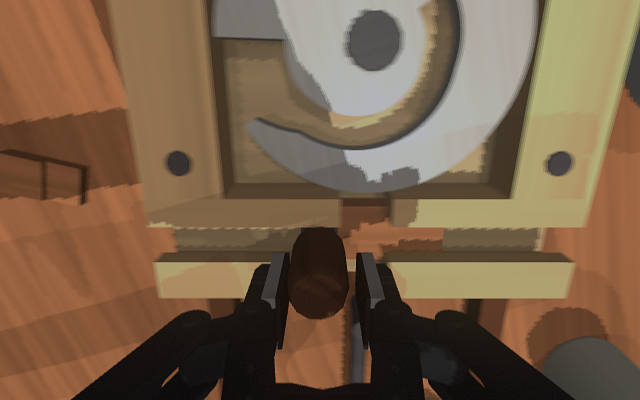

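Working: the grip travels with the fingers and the offcut is moving right. Continue 131 mm.

Emit:
{"fn": "step_arm", "kwargs": {"plan": [{"grip": 3,"tx": 0,"ty": 1.0,"tz": 0,"ax": 0,"ay": 0,"az": 0},{"grip": 3,"tx": 0,"ty": 1.0,"tz": 0,"ax": 0,"ay": 0,"az": 0},{"grip": 3,"tx": 0,"ty": 1.0,"tz": 0,"ax": 0,"ay": 0,"az": 0},{"grip": 3,"tx": 0,"ty": 1.0,"tz": 0,"ax": 0,"ay": 0,"az": 0},{"grip": 3,"tx": 0,"ty": 1.0,"tz": 0,"ax": 0,"ay": 0,"az": 0},{"grip": 3,"tx": 0,"ty": 1.0,"tz": 0,"ax": 0,"ay": 0,"az": 0},{"grip": 3,"tx": 0,"ty": 1.0,"tz": 0,"ax": 0,"ay": 0,"az": 0},{"grip": 3,"tx": 0,"ty": 0.5,"tz": 0,"ax": 0,"ay": 0,"az": 0}]}}

```text
time: 6.77
tool_pos: [621.5, 0.1, 28.7]
tcp_rot: [180.0, -0.0, 74.1]
ft_force: [-1.3, 0.2, 1.4]
finger_gap: 30.0
```

Emit:
{"fn": "step_arm", "kwargs": {"plan": [{"grip": 3,"tx": 0,"ty": 0.8,"tz": 0,"ax": 0,"ay": 0,"az": 0},{"grip": 3,"tx": 0,"ty": 1.0,"tz": 0,"ax": 0,"ay": 0,"az": 0},{"grip": 3,"tx": 0,"ty": 1.0,"tz": 0,"ax": 0,"ay": 0,"az": 0},{"grip": 3,"tx": 0,"ty": 1.0,"tz": 0,"ax": 0,"ay": 0,"az": 0},{"grip": 3,"tx": 0,"ty": 0.8,"tz": 0,"ax": 0,"ay": 0,"az": 0},{"grip": 3,"tx": 0,"ty": 0.6,"tz": 0,"ax": 0,"ay": 0,"az": 0},{"grip": 3,"tx": 0,"ty": 0.4,"tz": 0,"ax": 0,"ay": 0,"az": 0},{"grip": 3,"tx": 0,"ty": 0,"tz": 0,"ax": 0,"ay": 0,"az": 0}]}}

```text
time: 7.43
tool_pos: [675.4, -15.3, 28.7]
tcp_rot: [180.0, -0.0, 74.1]
ft_force: [0.3, 0.9, -0.5]
finger_gap: 30.1
```

```bash
python3 - <<'E'
from h import *
b=np.load('b.npy')
st=sense();print(st['tool_pos'],w2b(b,st['tool_pos']),st['ft_force'],st['finger_gap'])
cv2.imwrite('pics/w8.png',snapshot('wrist')[:,:,::-1])
E
```

```text
[675.36208817 -15.30444578  28.72761614] [110.22018449  31.17790441] [ 0.30256156  0.94658517 -0.52220698] 30.0774776772882
```

View pics/w8.png

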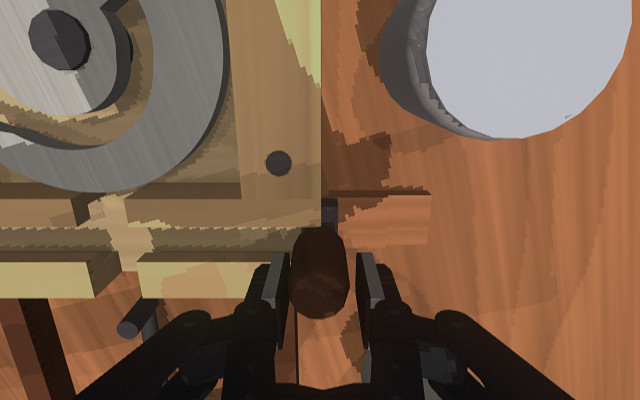

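```bash
python3 - <<'E'
from h import *
b=np.load('b.npy');st=sense()
for u,v in [(432,195),(430,245),(337,215)]: print(w2b(b,ray('wrist',u,v,12,st)).round(1))
cv2.imwrite('pics/s8.png',cv2.resize(snapshot('side')[135:235,222:352,::-1],None,fx=6,fy=6,interpolation=cv2.INTER_CUBIC))
E
```

```text
[172.5  49.2]
[174.6  17.1]
[117.6  36.7]
```

View pics/s8.png

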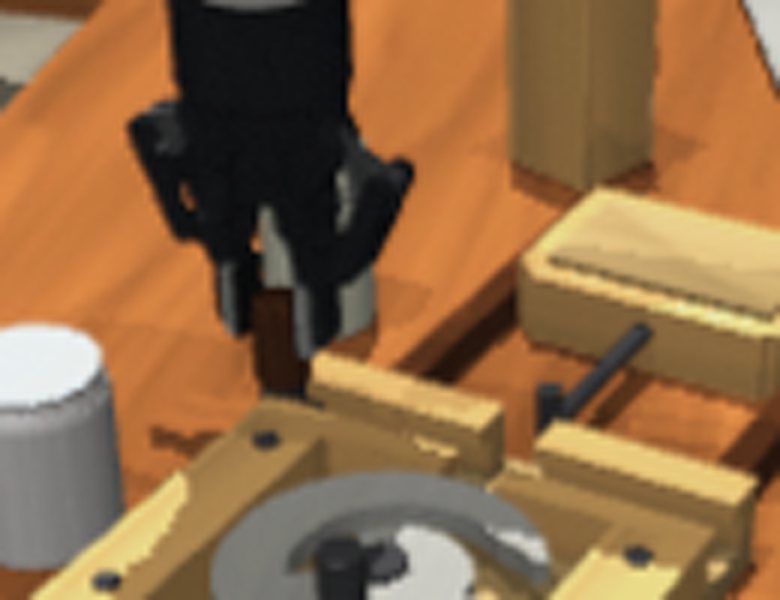

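Emit:
{"fn": "step_arm", "kwargs": {"plan": [{"grip": 5,"tx": 0,"ty": 0,"tz": -2,"ax": 0,"ay": 0,"az": 0},{"grip": 6,"tx": 0,"ty": 0,"tz": -3,"ax": 0,"ay": 0,"az": 0},{"grip": 6,"tx": 2.88,"ty": -2.53,"tz": 0,"ax": 0,"ay": 0,"az": 0},{"grip": 6,"tx": 2.88,"ty": -2.53,"tz": 0,"ax": 0,"ay": 0,"az": 0},{"grip": 6,"tx": 2.88,"ty": -2.53,"tz": 0,"ax": 0,"ay": 0,"az": 0},{"grip": 6,"tx": 2.88,"ty": -2.53,"tz": 0,"ax": 0,"ay": 0,"az": 0},{"grip": 6,"tx": 2.88,"ty": -2.53,"tz": 0,"ax": 0,"ay": 0,"az": 0},{"grip": 6,"tx": 0,"ty": 0,"tz": 0,"ax": 0,"ay": 0,"az": -6.33}]}}

```text
time: 8.2
tool_pos: [589.1, 164.4, 78.8]
tcp_rot: [-179.9, -0.1, 80.4]
ft_force: [-0.5, -0.7, -0.7]
finger_gap: 59.8
```

Emit:
{"fn": "step_arm", "kwargs": {"plan": [{"grip": 6,"tx": 0,"ty": 0,"tz": 0,"ax": 0,"ay": 0,"az": -6.33},{"grip": 6,"tx": 0,"ty": 0,"tz": 0,"ax": 0,"ay": 0,"az": -6.33},{"grip": 6,"tx": 0,"ty": 0,"tz": 0,"ax": 0,"ay": 0,"az": 0}]}}

```text
time: 8.45
tool_pos: [592.1, 158.6, 79.0]
tcp_rot: [180.0, 0.0, 93.4]
ft_force: [-0.9, -0.9, -0.3]
finger_gap: 59.9
```

```bash
python3 - <<'E'
from h import *
b=np.load('b.npy')
st=sense();print(st['tool_pos'],w2b(b,st['tool_pos']),st['tcp_rot'],st['ft_force'],st['finger_gap'])
print(proj('wrist',b2w(b,(-16.2,175.3,85)),st))
cv2.imwrite('pics/w9.png',snapshot('wrist')[:,:,::-1])
E
```

```text
[592.11140558 158.6322665   78.98903456] [-17.52531189 175.62770256] [1.79966328e+02 6.02912722e-04 9.34478195e+01] [-0.877072   -0.86440524 -0.27514982] 59.9493035944059
[326.27284153 242.21073597]
```

View pics/w9.png

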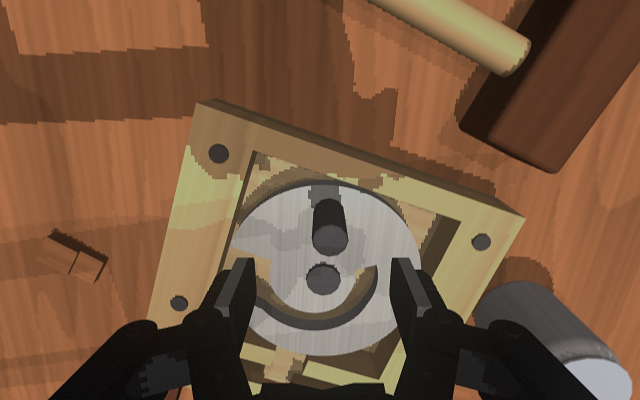

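Emit:
{"fn": "step_arm", "kwargs": {"plan": [{"grip": 6,"tx": 0,"ty": 0.15,"tz": 2,"ax": 0,"ay": 0,"az": 0},{"grip": 6,"tx": 0,"ty": 0,"tz": 2,"ax": 0,"ay": 0,"az": 0},{"grip": 6,"tx": 0,"ty": 0,"tz": 1.3,"ax": 0,"ay": 0,"az": 0},{"grip": 2.6,"tx": 0,"ty": 0,"tz": 0,"ax": 0,"ay": 0,"az": 0},{"grip": 2.6,"tx": 0,"ty": 0,"tz": 0,"ax": 0,"ay": 0,"az": 0},{"grip": 2.6,"tx": 0,"ty": 0,"tz": 0,"ax": 0,"ay": 0,"az": 0},{"grip": 2.6,"tx": 0,"ty": 0,"tz": 0,"ax": 0,"ay": 0,"az": 0}]}}

```text
time: 9.08
tool_pos: [595.1, 158.4, 27.3]
tcp_rot: [179.9, -0.0, 93.1]
ft_force: [0.0, -0.5, -0.6]
finger_gap: 26.0
```

```bash
python3 - <<'E'
from h import *
b=np.load('b.npy')
st=sense();print(st['tool_pos'],w2b(b,st['tool_pos']),st['tcp_rot'],st['ft_force'],st['finger_gap'])
cv2.imwrite('pics/w10.png',snapshot('wrist')[:,:,::-1])
# arc plan
ax=b2w(b,(0,128))[:2]
def pose(th): # tcp xy, yaw deg
    p=b2w(b,(-50*np.cos(th),128+50*np.sin(th)))[:2]; return p,np.degrees(b[2])+180-np.degrees(th)
def rows(ths):
    for a,c in zip(ths[:-1],ths[1:]):
        p,y=pose(a);q,y2=pose(c);d=q-p;yr=np.radians(y)
        print(round(c,3),'tx %.2f ty %.2f az %.2f'%((d@[np.cos(yr),np.sin(yr)])/10,(d@[np.sin(yr),-np.cos(yr)])/10,y-y2))
print(pose(1.24)); rows([1.24,1.24-.12]); rows([0,.12])
E
```

```text
[595.08721664 158.36379151  27.2801001 ] [-14.58990949 176.18532521] [ 1.79866406e+02 -1.56656337e-02  9.30502546e+01] [ 0.03454677 -0.47097087 -0.60781543] 26.04222191405255
(array([593.25485305, 157.95431654]), np.float64(93.04200522770071))
1.12 tx -0.04 ty -0.60 az -6.88
0.12 tx -0.04 ty 0.60 az 6.88
```

View pics/w10.png

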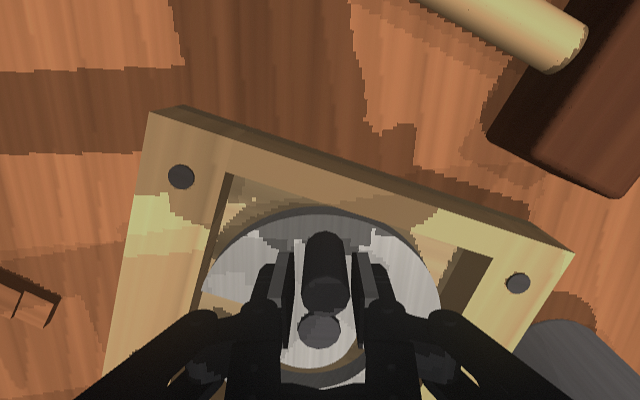

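Emit:
{"fn": "step_arm", "kwargs": {"plan": [{"grip": 2.6,"tx": -0.04,"ty": -0.6,"tz": 0,"ax": 0,"ay": 0,"az": -6.88},{"grip": 2.6,"tx": -0.04,"ty": -0.6,"tz": 0,"ax": 0,"ay": 0,"az": -6.88},{"grip": 2.6,"tx": -0.04,"ty": -0.6,"tz": 0,"ax": 0,"ay": 0,"az": -6.88},{"grip": 2.6,"tx": -0.04,"ty": -0.6,"tz": 0,"ax": 0,"ay": 0,"az": -6.88},{"grip": 2.6,"tx": -0.04,"ty": -0.6,"tz": 0,"ax": 0,"ay": 0,"az": -6.88}]}}

```text
time: 9.55
tool_pos: [567.3, 148.6, 27.3]
tcp_rot: [179.8, 0.0, 127.8]
ft_force: [0.6, 2.2, 0.9]
finger_gap: 25.9
```

```bash
python3 - <<'E'
from h import *
b=np.load('b.npy')
st=sense();p=w2b(b,st['tool_pos']);q=p-[0,128];print(p,np.hypot(*q),np.arctan2(q[1],-q[0]),st['tcp_rot'],st['ft_force'],st['finger_gap'])
cv2.imwrite('pics/w11.png',snapshot('wrist')[:,:,::-1])
E
```

```text
[-38.65598218 159.12576185] 49.62960819152915 0.6779030916235862 [1.79815731e+02 4.46087423e-02 1.27831626e+02] [0.59749463 2.19954185 0.87273166] 25.85245379517951
```

View pics/w11.png

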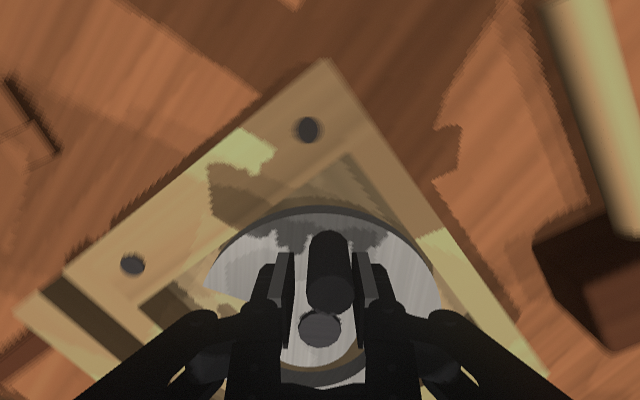

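Emit:
{"fn": "step_arm", "kwargs": {"plan": [{"grip": 2.6,"tx": -0.04,"ty": -0.6,"tz": 0,"ax": 0,"ay": 0,"az": -6.88},{"grip": 2.6,"tx": -0.04,"ty": -0.6,"tz": 0,"ax": 0,"ay": 0,"az": -6.88},{"grip": 2.6,"tx": -0.04,"ty": -0.6,"tz": 0,"ax": 0,"ay": 0,"az": -6.88},{"grip": 2.6,"tx": -0.04,"ty": -0.6,"tz": 0,"ax": 0,"ay": 0,"az": -6.88},{"grip": 2.6,"tx": -0.04,"ty": -0.6,"tz": 0,"ax": 0,"ay": 0,"az": -6.88},{"grip": 2.6,"tx": -0.04,"ty": -0.5,"tz": 0,"ax": 0,"ay": 0,"az": -3},{"grip": 2.6,"tx": 0,"ty": 0,"tz": 0,"ax": 0,"ay": 0,"az": 0}]}}

```text
time: 10.18
tool_pos: [548.7, 119.4, 26.7]
tcp_rot: [179.9, 0.1, 164.9]
ft_force: [-1.7, 5.4, 2.7]
finger_gap: 25.6
```

```bash
python3 - <<'E'
from h import *
b=np.load('b.npy')
st=sense();p=w2b(b,st['tool_pos']);q=p-[0,128];print(p,np.hypot(*q),np.arctan2(q[1],-q[0]),st['tcp_rot'],st['ft_force'],st['finger_gap'])
cv2.imwrite('pics/w12.png',snapshot('wrist')[:,:,::-1])
E
```

```text
[-48.55514896 125.96554806] 48.59775185508502 -0.0418753248335179 [1.79860954e+02 5.67543777e-02 1.64890325e+02] [-1.72449116  5.41129962  2.74583217] 25.647605656675093
```

View pics/w12.png

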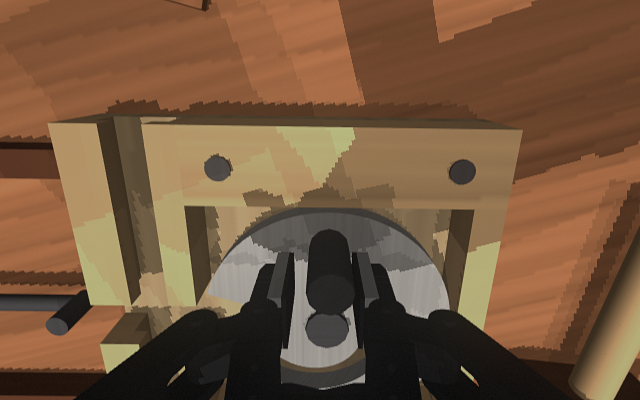

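Emit:
{"fn": "step_arm", "kwargs": {"plan": [{"grip": 3,"tx": 0,"ty": 0.25,"tz": 0,"ax": 0,"ay": 0,"az": 0},{"grip": 4,"tx": 0,"ty": 0,"tz": 0,"ax": 0,"ay": 0,"az": 0},{"grip": 5,"tx": 0,"ty": 0,"tz": -2,"ax": 0,"ay": 0,"az": 0},{"grip": 5,"tx": 0,"ty": 0,"tz": -3,"ax": 0,"ay": 0,"az": 0},{"grip": 6,"tx": 0,"ty": 0,"tz": -3,"ax": 0,"ay": 0,"az": 6.98},{"grip": 6,"tx": 0,"ty": 0,"tz": -3,"ax": 0,"ay": 0,"az": 6.98},{"grip": 6,"tx": 0,"ty": 0,"tz": -2,"ax": 0,"ay": 0,"az": 6.98},{"grip": 6,"tx": 0,"ty": 0,"tz": 0,"ax": 0,"ay": 0,"az": 6.98}]}}

```text
time: 10.9
tool_pos: [552.3, 121.3, 162.4]
tcp_rot: [179.6, 0.4, 136.5]
ft_force: [0.3, -0.1, 0.9]
finger_gap: 59.9
```

Emit:
{"fn": "step_arm", "kwargs": {"plan": [{"grip": 6,"tx": 0,"ty": 0,"tz": 0,"ax": 0,"ay": 0,"az": 6.98},{"grip": 6,"tx": 0,"ty": 0,"tz": 0,"ax": 0,"ay": 0,"az": 6.98},{"grip": 6,"tx": 0,"ty": 0,"tz": 0,"ax": 0,"ay": 0,"az": 6.98},{"grip": 6,"tx": 0,"ty": 0,"tz": 0,"ax": 0,"ay": 0,"az": 6.98},{"grip": 6,"tx": 0,"ty": 0,"tz": 0,"ax": 0,"ay": 0,"az": 6.98},{"grip": 6,"tx": 0,"ty": 0,"tz": 0,"ax": 0,"ay": 0,"az": 6.98},{"grip": 6,"tx": 0,"ty": 0,"tz": 0,"ax": 0,"ay": 0,"az": 6.98},{"grip": 6,"tx": 0,"ty": 0,"tz": 0,"ax": 0,"ay": 0,"az": 6.98}]}}

```text
time: 11.57
tool_pos: [548.9, 120.9, 155.9]
tcp_rot: [180.0, 0.0, 80.7]
ft_force: [0.1, -1.0, -0.6]
finger_gap: 59.8
```

Emit:
{"fn": "step_arm", "kwargs": {"plan": [{"grip": 6,"tx": 0,"ty": 0,"tz": 0,"ax": 0,"ay": 0,"az": 6.9},{"grip": 6,"tx": -3.5,"ty": 0.5,"tz": 0,"ax": 0,"ay": 0,"az": 0},{"grip": 6,"tx": -3.5,"ty": 0.5,"tz": 0,"ax": 0,"ay": 0,"az": 0},{"grip": 6,"tx": -3.5,"ty": 0.5,"tz": 0,"ax": 0,"ay": 0,"az": 0},{"grip": 6,"tx": -3.5,"ty": 0.5,"tz": 0,"ax": 0,"ay": 0,"az": 0},{"grip": 6,"tx": -3.5,"ty": 0.5,"tz": 0,"ax": 0,"ay": 0,"az": 0},{"grip": 6,"tx": -3.5,"ty": 0.5,"tz": 0,"ax": 0,"ay": 0,"az": 0},{"grip": 6,"tx": 0,"ty": 0,"tz": 0,"ax": 0,"ay": 0,"az": 0}]}}

```text
time: 12.23
tool_pos: [519.8, -95.1, 156.1]
tcp_rot: [179.9, 0.2, 73.9]
ft_force: [-0.4, -0.3, -0.4]
finger_gap: 60.0
```

```bash
python3 - <<'E'
from h import *
import pickle
b=np.load('b.npy')
st=sense();p=w2b(b,st['tool_pos']);print(st['time'],p,st['tool_pos'],st['tcp_rot'],st['ft_force'],st['finger_gap'])
cv2.imwrite('pics/w13.png',snapshot('wrist')[:,:,::-1]);pickle.dump(st,open('st13.pkl','wb'))
E
```

```text
12.2333 [-17.49299516 -88.22667495] [519.80741752 -95.12207708 156.14177627] [1.79938113e+02 1.70972046e-01 7.38880383e+01] [-0.35495477 -0.33710418 -0.42817379] 59.98254631684807
```

View pics/w13.png

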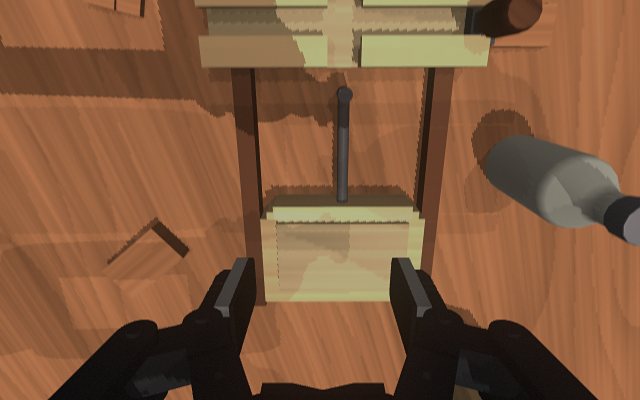

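```bash
python3 - <<'E'
from h import *
import pickle
b=np.load('b.npy');st=pickle.load(open('st13.pkl','rb'))
for n,u,v,z in [('outerL',266,301,40),('outerR',436,303,40),('innerL',274,207,40),('innerR',419,207,40),('pin',345,95,42.5)]: print(n,w2b(b,ray('wrist',u,v,z,st)).round(1))
im=cv2.imread('pics/scene0.png')
print('block',w2b(b,ray('scene',195,258,120)))
E
```

```text
outerL [ -73.8 -213.8]
outerR [  92.7 -216.7]
innerL [ -61.3 -115.5]
innerR [  67.3 -115.9]
pin [ -0.2 -20. ]
block [ 123.86741406 -294.53323278]
```

Emit:
{"fn": "step_arm", "kwargs": {"plan": [{"grip": 4,"tx": -3.95,"ty": 0.44,"tz": 0,"ax": 0,"ay": 0,"az": 0},{"grip": 4,"tx": -3.95,"ty": 0.44,"tz": 0,"ax": 0,"ay": 0,"az": 0},{"grip": 4,"tx": -3.95,"ty": 0.44,"tz": 0,"ax": 0,"ay": 0,"az": 0},{"grip": 4,"tx": -3.95,"ty": 0.44,"tz": 0,"ax": 0,"ay": 0,"az": 0},{"grip": 4,"tx": 0,"ty": 0,"tz": 3.5,"ax": 0,"ay": 0,"az": 0},{"grip": 4,"tx": 0,"ty": 0,"tz": 3.5,"ax": 0,"ay": 0,"az": 0},{"grip": 4,"tx": 0,"ty": 0,"tz": 3.5,"ax": 0,"ay": 0,"az": 0},{"grip": 4,"tx": 0,"ty": 0,"tz": 3.0,"ax": 0,"ay": 0,"az": 0}]}}

```text
time: 12.95
tool_pos: [494.4, -245.2, 18.6]
tcp_rot: [-180.0, -0.0, 74.2]
ft_force: [0.1, -0.5, -0.6]
finger_gap: 40.2
```

Emit:
{"fn": "step_arm", "kwargs": {"plan": [{"grip": 4,"tx": 0,"ty": 0,"tz": 1,"ax": 0,"ay": 0,"az": 0},{"grip": 4,"tx": 0,"ty": 0,"tz": 0,"ax": 0,"ay": 0,"az": 0}]}}

```text
time: 13.12
tool_pos: [492.3, -243.7, 7.4]
tcp_rot: [-179.6, -0.1, 74.2]
ft_force: [-0.4, 0.1, -0.1]
finger_gap: 39.8
```

```bash
python3 - <<'E'
from h import *
b=np.load('b.npy')
st=sense();p=w2b(b,st['tool_pos']);print(st['time'],p,st['tool_pos'],st['tcp_rot'],st['ft_force'],st['finger_gap'])
cv2.imwrite('pics/w14.png',snapshot('wrist')[:,:,::-1])
t=st['tool_pos'];u,v=proj('scene',t).astype(int);print(u,v,proj('side',t))
cv2.imwrite('pics/s14.png',cv2.resize(snapshot('scene')[150:300,160:360,::-1],None,fx=4,fy=4,interpolation=cv2.INTER_CUBIC))
E
```

```text
13.1167 [  -3.18005554 -238.66003333] [ 492.33103724 -243.71583227    7.41928744] [-1.79641939e+02 -1.07950057e-01  7.42416107e+01] [-0.3710958   0.08608506 -0.08696044] 39.782540171415604
231 229 [346.19148805 176.39148652]
```

View pics/w14.png

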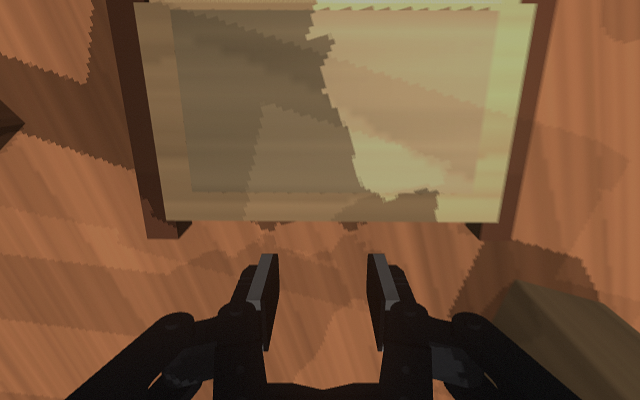

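View pics/s14.png

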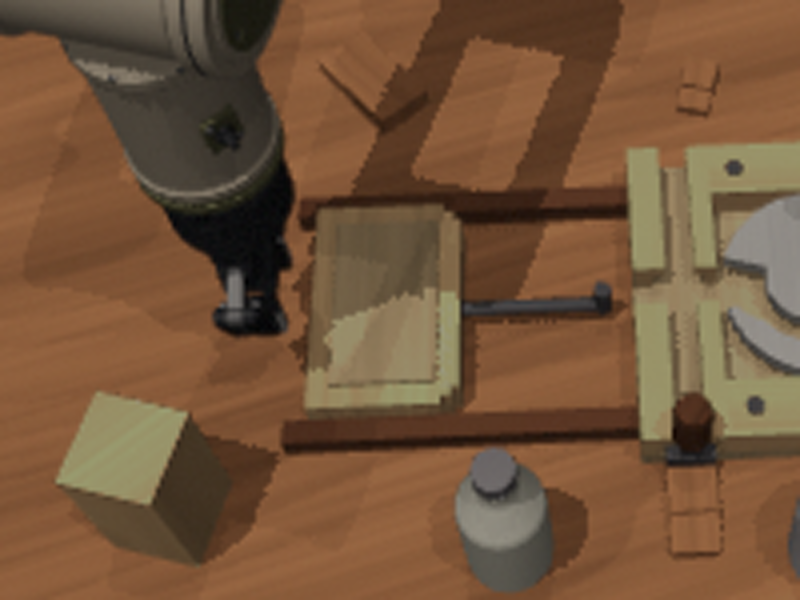

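Emit:
{"fn": "step_arm", "kwargs": {"plan": [{"grip": 4,"tx": 0,"ty": 0,"tz": 0.6,"ax": 0,"ay": 0,"az": 0},{"grip": 4,"tx": 0,"ty": 0.3,"tz": 0.6,"ax": 0,"ay": 0,"az": 0},{"grip": 4,"tx": 0,"ty": 0,"tz": 0,"ax": 0,"ay": 0,"az": 0}]}}

```text
time: 13.47
tool_pos: [498.3, -247.2, -0.8]
tcp_rot: [179.9, 0.0, 74.2]
ft_force: [-0.5, 0.0, -0.7]
finger_gap: 39.9
```

Emit:
{"fn": "step_arm", "kwargs": {"plan": [{"grip": 4,"tx": 0,"ty": 0,"tz": 0.5,"ax": 0,"ay": 0,"az": 0},{"grip": 4,"tx": 0,"ty": 0,"tz": 0.5,"ax": 0,"ay": 0,"az": 0},{"grip": 4,"tx": 0,"ty": 0,"tz": 0,"ax": 0,"ay": 0,"az": 0}]}}

```text
time: 13.72
tool_pos: [496.7, -246.5, -12.4]
tcp_rot: [-179.9, -0.0, 74.2]
ft_force: [-0.4, 0.3, -0.9]
finger_gap: 40.0
```

```bash
python3 - <<'E'
from h import *
b=np.load('b.npy')
st=sense();p=w2b(b,st['tool_pos']);print(st['time'],p,st['tool_pos'],st['tcp_rot'],st['ft_force'],st['finger_gap'])
cv2.imwrite('pics/w15.png',snapshot('wrist')[:,:,::-1])
u,v=proj('side',st['tool_pos']).astype(int)
cv2.imwrite('pics/s15.png',cv2.resize(snapshot('side')[100:220,270:430,::-1],None,fx=5,fy=5,interpolation=cv2.INTER_CUBIC))
E
```

```text
13.7167 [   1.77516731 -240.15490807] [ 496.68659718 -246.51189765  -12.42346649] [-1.79917568e+02 -2.37371170e-02  7.42281716e+01] [-0.37683677  0.28311332 -0.88081637] 40.03963912228049
```

View pics/w15.png

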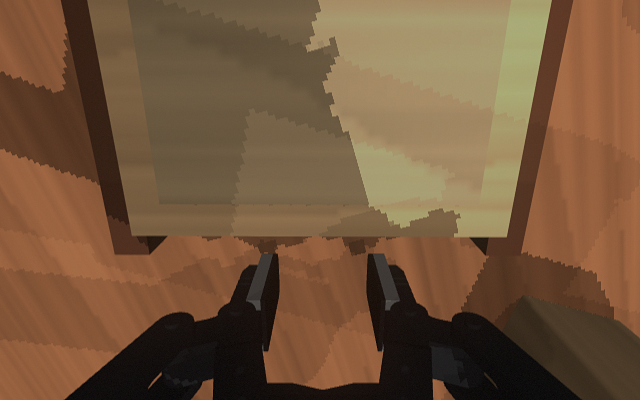

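View pics/s15.png

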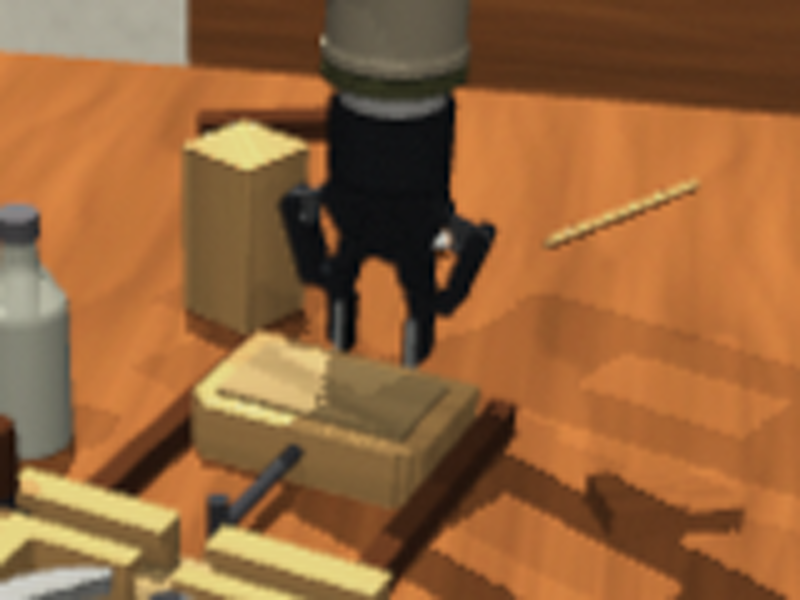

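Emit:
{"fn": "step_arm", "kwargs": {"plan": [{"grip": 4,"tx": 0.4,"ty": 0,"tz": 0.3,"ax": 0,"ay": 0,"az": 0},{"grip": 4,"tx": 0.6,"ty": 0,"tz": 0,"ax": 0,"ay": 0,"az": 0},{"grip": 4,"tx": 0.6,"ty": 0,"tz": 0,"ax": 0,"ay": 0,"az": 0},{"grip": 4,"tx": 0.6,"ty": 0,"tz": 0,"ax": 0,"ay": 0,"az": 0},{"grip": 4,"tx": 0.6,"ty": 0,"tz": 0,"ax": 0,"ay": 0,"az": 0},{"grip": 4,"tx": 0.6,"ty": 0,"tz": 0,"ax": 0,"ay": 0,"az": 0}]}}

```text
time: 14.32
tool_pos: [506.8, -213.6, -14.2]
tcp_rot: [180.0, 0.0, 74.3]
ft_force: [-0.9, -2.2, -0.9]
finger_gap: 39.9
```

```bash
python3 - <<'E'
from h import *
b=np.load('b.npy')
st=sense();p=w2b(b,st['tool_pos']);print(st['time'],p,st['tool_pos'],st['tcp_rot'],st['ft_force'],st['finger_gap'])
cv2.imwrite('pics/w16.png',snapshot('wrist')[:,:,::-1])
E
```

```text
14.3167 [   2.49479573 -205.6937437 ] [ 506.82610333 -213.56830753  -14.22376036] [1.79994692e+02 1.19703309e-02 7.42506819e+01] [-0.94022529 -2.15302916 -0.88581759] 39.88614681892526
```

View pics/w16.png

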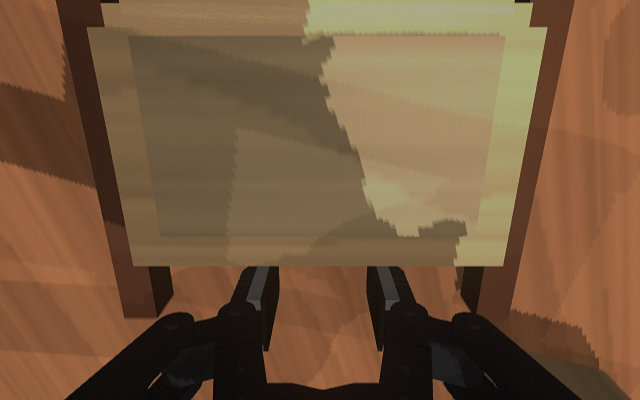

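Emit:
{"fn": "step_arm", "kwargs": {"plan": [{"grip": 4,"tx": 0.8,"ty": 0,"tz": 0,"ax": 0,"ay": 0,"az": 0},{"grip": 4,"tx": 0.8,"ty": 0,"tz": 0,"ax": 0,"ay": 0,"az": 0},{"grip": 4,"tx": 0.8,"ty": 0,"tz": 0,"ax": 0,"ay": 0,"az": 0},{"grip": 4,"tx": 0.8,"ty": 0,"tz": 0,"ax": 0,"ay": 0,"az": 0},{"grip": 4,"tx": 0.8,"ty": 0,"tz": 0,"ax": 0,"ay": 0,"az": 0},{"grip": 4,"tx": 0.8,"ty": 0,"tz": 0,"ax": 0,"ay": 0,"az": 0},{"grip": 4,"tx": 0.6,"ty": 0,"tz": 0,"ax": 0,"ay": 0,"az": 0},{"grip": 4,"tx": 0.4,"ty": 0,"tz": 0,"ax": 0,"ay": 0,"az": 0}]}}

```text
time: 15.03
tool_pos: [522.7, -157.5, -14.2]
tcp_rot: [180.0, 0.0, 74.3]
ft_force: [-1.6, -3.1, 0.1]
finger_gap: 39.9
```

Emit:
{"fn": "step_arm", "kwargs": {"plan": [{"grip": 4,"tx": 0.4,"ty": 0,"tz": 0,"ax": 0,"ay": 0,"az": 0},{"grip": 4,"tx": 0.3,"ty": 0,"tz": 0,"ax": 0,"ay": 0,"az": 0},{"grip": 4,"tx": 0.3,"ty": 0,"tz": 0,"ax": 0,"ay": 0,"az": 0},{"grip": 4,"tx": 0,"ty": 0,"tz": 0,"ax": 0,"ay": 0,"az": 0}]}}

```text
time: 15.37
tool_pos: [525.3, -148.2, -14.3]
tcp_rot: [180.0, -0.0, 74.2]
ft_force: [-0.4, 0.2, -0.5]
finger_gap: 39.8
```

```bash
python3 - <<'E'
from h import *
b=np.load('b.npy')
st=sense();p=w2b(b,st['tool_pos']);print(st['time'],p,st['tool_pos'],st['tcp_rot'],st['ft_force'],st['finger_gap'])
cv2.imwrite('pics/w17.png',snapshot('wrist')[:,:,::-1])
E
```

```text
15.3667 [   2.33053288 -137.77487182] [ 525.28793525 -148.20653812  -14.27221944] [ 1.79997159e+02 -2.61472638e-02  7.42390970e+01] [-0.41261498  0.16031523 -0.47117023] 39.81994205903321
```

View pics/w17.png

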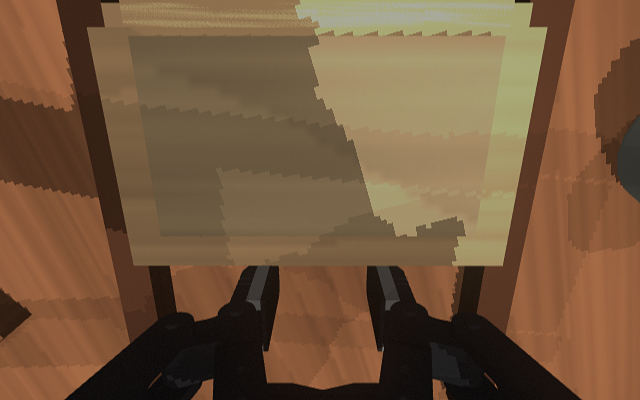

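Emit:
{"fn": "step_arm", "kwargs": {"plan": [{"grip": 4,"tx": 0.3,"ty": 0,"tz": 0,"ax": 0,"ay": 0,"az": 0},{"grip": 4,"tx": 0.3,"ty": 0,"tz": 0,"ax": 0,"ay": 0,"az": 0},{"grip": 4,"tx": 0.3,"ty": 0,"tz": 0,"ax": 0,"ay": 0,"az": 0},{"grip": 4,"tx": 0.2,"ty": 0,"tz": 0,"ax": 0,"ay": 0,"az": 0}]}}

```text
time: 15.75
tool_pos: [528.1, -137.9, -14.4]
tcp_rot: [-180.0, -0.0, 74.2]
ft_force: [0.3, -2.0, -0.2]
finger_gap: 39.8
```

Emit:
{"fn": "step_arm", "kwargs": {"plan": [{"grip": 4,"tx": 0.2,"ty": 0,"tz": 0,"ax": 0,"ay": 0,"az": 0},{"grip": 4,"tx": 0.15,"ty": 0,"tz": 0,"ax": 0,"ay": 0,"az": 0}]}}

```text
time: 15.92
tool_pos: [529.0, -134.5, -14.4]
tcp_rot: [-180.0, 0.0, 74.2]
ft_force: [-2.1, -2.2, -0.9]
finger_gap: 40.3
```

Emit:
{"fn": "step_arm", "kwargs": {"plan": [{"grip": 4,"tx": 0.15,"ty": 0,"tz": 0,"ax": 0,"ay": 0,"az": 0},{"grip": 4,"tx": 0.15,"ty": 0,"tz": 0,"ax": 0,"ay": 0,"az": 0}]}}

```text
time: 16.08
tool_pos: [529.4, -133.7, -14.3]
tcp_rot: [-180.0, 0.2, 74.3]
ft_force: [-5.0, -17.2, -0.6]
finger_gap: 40.2
```

```bash
python3 - <<'E'
from h import *
b=np.load('b.npy')
st=sense();p=w2b(b,st['tool_pos']);print(st['time'],p,st['ft_force'])
cv2.imwrite('pics/s18.png',cv2.resize(snapshot('scene')[150:300,220:420,::-1],None,fx=4,fy=4,interpolation=cv2.INTER_CUBIC))
E
```

```text
16.0833 [   2.2664732  -122.70367462] [ -4.98470867 -17.17600913  -0.64449337]
```

View pics/s18.png

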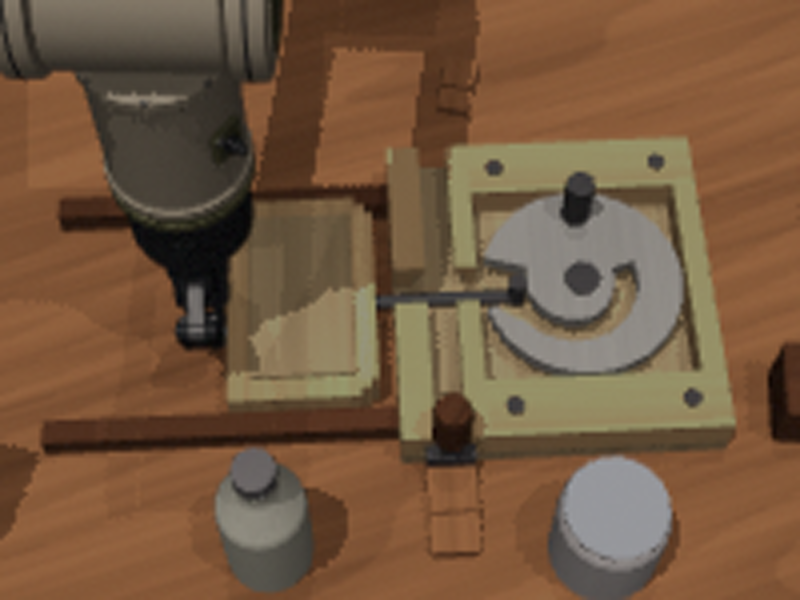

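Emit:
{"fn": "step_arm", "kwargs": {"plan": [{"grip": 4,"tx": -1.5,"ty": 0,"tz": 0,"ax": 0,"ay": 0,"az": 0},{"grip": 4,"tx": 0,"ty": 0,"tz": -3.5,"ax": 0,"ay": 0,"az": 0},{"grip": 5,"tx": 0,"ty": 0,"tz": -3.5,"ax": 0,"ay": 0,"az": 0},{"grip": 6,"tx": 0,"ty": 0,"tz": -3.5,"ax": 0,"ay": 0,"az": 0},{"grip": 6,"tx": 3.8,"ty": -0.75,"tz": 0,"ax": 0,"ay": 0,"az": 0},{"grip": 6,"tx": 3.8,"ty": -0.75,"tz": 0,"ax": 0,"ay": 0,"az": 0},{"grip": 6,"tx": 3.8,"ty": -0.75,"tz": 0,"ax": 0,"ay": 0,"az": 0},{"grip": 6,"tx": 3.8,"ty": -0.75,"tz": 0,"ax": 0,"ay": 0,"az": 0}]}}

```text
time: 16.8
tool_pos: [538.3, 10.0, 91.2]
tcp_rot: [180.0, -0.1, 74.2]
ft_force: [1.2, 0.9, -0.4]
finger_gap: 59.6
```

Emit:
{"fn": "step_arm", "kwargs": {"plan": [{"grip": 6,"tx": 3.8,"ty": -0.75,"tz": 0,"ax": 0,"ay": 0,"az": 0},{"grip": 6,"tx": 3.8,"ty": -0.75,"tz": 0,"ax": 0,"ay": 0,"az": 0},{"grip": 6,"tx": 3.8,"ty": -0.75,"tz": 0,"ax": 0,"ay": 0,"az": 0},{"grip": 6,"tx": 0,"ty": 0,"tz": 0,"ax": 0,"ay": 0,"az": -6.92},{"grip": 6,"tx": 0,"ty": 0,"tz": 0,"ax": 0,"ay": 0,"az": -6.92},{"grip": 6,"tx": 0,"ty": 0,"tz": 0,"ax": 0,"ay": 0,"az": -6.92},{"grip": 6,"tx": 0,"ty": 0,"tz": 0,"ax": 0,"ay": 0,"az": -6.92},{"grip": 6,"tx": 0,"ty": 0,"tz": 0,"ax": 0,"ay": 0,"az": -6.92}]}}

```text
time: 17.47
tool_pos: [547.3, 124.8, 90.6]
tcp_rot: [-180.0, -0.0, 109.2]
ft_force: [0.3, -0.4, 0.2]
finger_gap: 59.6
```

Emit:
{"fn": "step_arm", "kwargs": {"plan": [{"grip": 6,"tx": 0,"ty": 0,"tz": 0,"ax": 0,"ay": 0,"az": -6.92},{"grip": 6,"tx": 0,"ty": 0,"tz": 0,"ax": 0,"ay": 0,"az": -6.92},{"grip": 6,"tx": 0,"ty": 0,"tz": 0,"ax": 0,"ay": 0,"az": -6.92},{"grip": 6,"tx": 0,"ty": 0,"tz": 0,"ax": 0,"ay": 0,"az": -6.92},{"grip": 6,"tx": 0,"ty": 0,"tz": 0,"ax": 0,"ay": 0,"az": -6.92},{"grip": 6,"tx": 0,"ty": 0,"tz": 0,"ax": 0,"ay": 0,"az": -6.92},{"grip": 6,"tx": 0,"ty": 0,"tz": 0,"ax": 0,"ay": 0,"az": -6.92},{"grip": 6,"tx": 0,"ty": 0,"tz": 0,"ax": 0,"ay": 0,"az": -6.92}]}}

```text
time: 18.13
tool_pos: [547.3, 124.5, 90.6]
tcp_rot: [180.0, -0.0, 164.5]
ft_force: [-0.0, -0.4, 0.7]
finger_gap: 60.1
```

```bash
python3 - <<'E'
from h import *
b=np.load('b.npy')
st=sense();p=w2b(b,st['tool_pos']);print(st['time'],p,st['tool_pos'],st['tcp_rot'],st['ft_force'],proj('wrist',b2w(b,(-50,128,85)),st))
cv2.imwrite('pics/w19.png',snapshot('wrist')[:,:,::-1])
E
```

```text
18.1333 [-51.26355909 130.52626392] [547.3012965  124.5080344   90.60293751] [ 1.79962551e+02 -3.17890056e-02  1.64548684e+02] [-0.04713407 -0.3647495   0.66901593] [318.55111878 235.30274567]
```

View pics/w19.png

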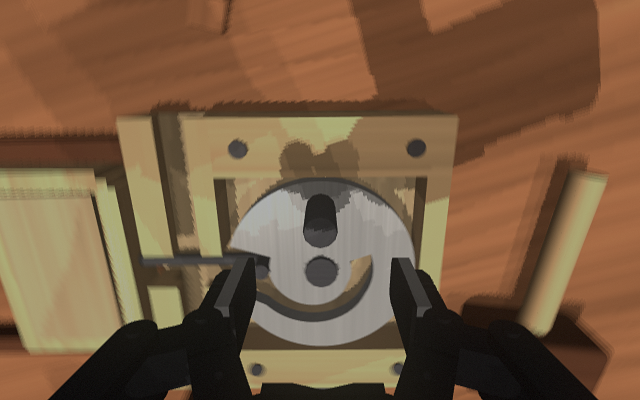

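Emit:
{"fn": "step_arm", "kwargs": {"plan": [{"grip": 6,"tx": -0.1,"ty": -0.2,"tz": 2.5,"ax": 0,"ay": 0,"az": 0},{"grip": 6,"tx": 0,"ty": 0,"tz": 2.5,"ax": 0,"ay": 0,"az": 0},{"grip": 6,"tx": 0,"ty": 0,"tz": 1.5,"ax": 0,"ay": 0,"az": 0},{"grip": 2.6,"tx": 0,"ty": 0,"tz": 0,"ax": 0,"ay": 0,"az": 0},{"grip": 2.6,"tx": 0,"ty": 0,"tz": 0,"ax": 0,"ay": 0,"az": 0},{"grip": 2.6,"tx": 0,"ty": 0,"tz": 0,"ax": 0,"ay": 0,"az": 0},{"grip": 2.6,"tx": 0,"ty": 0,"tz": 0,"ax": 0,"ay": 0,"az": 0}], "newtons": 60}}

```text
time: 18.77
tool_pos: [549.4, 122.1, 27.5]
tcp_rot: [179.9, 0.1, 164.2]
ft_force: [0.5, -0.9, -0.4]
finger_gap: 25.9
```

```bash
python3 - <<'E'
from h import *
b=np.load('b.npy')
st=sense();p=w2b(b,st['tool_pos']);print(st['time'],p,st['tool_pos'],st['tcp_rot'],st['ft_force'],st['finger_gap'])
cv2.imwrite('pics/w20.png',snapshot('wrist')[:,:,::-1])
E
```

```text
18.7667 [-48.5922653  128.73588083] [549.37941725 122.05391617  27.54893358] [1.79926627e+02 1.45899764e-01 1.64154012e+02] [ 0.46672443 -0.90785498 -0.43567671] 25.943743731063826
```

View pics/w20.png

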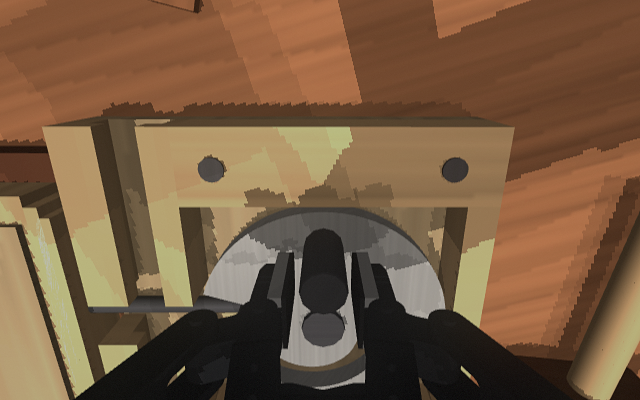

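Emit:
{"fn": "step_arm", "kwargs": {"plan": [{"grip": 2.6,"tx": -0.04,"ty": 0.6,"tz": 0,"ax": 0,"ay": 0,"az": 6.88},{"grip": 2.6,"tx": -0.04,"ty": 0.6,"tz": 0,"ax": 0,"ay": 0,"az": 6.88},{"grip": 2.6,"tx": -0.04,"ty": 0.6,"tz": 0,"ax": 0,"ay": 0,"az": 6.88},{"grip": 2.6,"tx": -0.04,"ty": 0.6,"tz": 0,"ax": 0,"ay": 0,"az": 6.88},{"grip": 2.6,"tx": -0.04,"ty": 0.6,"tz": 0,"ax": 0,"ay": 0,"az": 6.88},{"grip": 2.6,"tx": -0.04,"ty": 0.6,"tz": 0,"ax": 0,"ay": 0,"az": 6.88}]}}

```text
time: 19.32
tool_pos: [570.0, 150.3, 27.1]
tcp_rot: [179.9, 0.0, 122.6]
ft_force: [-1.6, -2.1, 0.5]
finger_gap: 26.2
```

```bash
python3 - <<'E'
from h import *
b=np.load('b.npy')
st=sense();p=w2b(b,st['tool_pos']);q=p-[0,128];print(st['time'],p,np.hypot(*q),np.arctan2(q[1],-q[0]),st['tcp_rot'],st['ft_force'],st['finger_gap'])
cv2.imwrite('pics/w21.png',snapshot('wrist')[:,:,::-1])
E
```

```text
19.3167 [-36.54196409 161.52534689] 49.5909671572817 0.7423716024366613 [1.79925628e+02 4.16234721e-02 1.22554173e+02] [-1.59994291 -2.09486881  0.54436347] 26.222391444451425
```

View pics/w21.png

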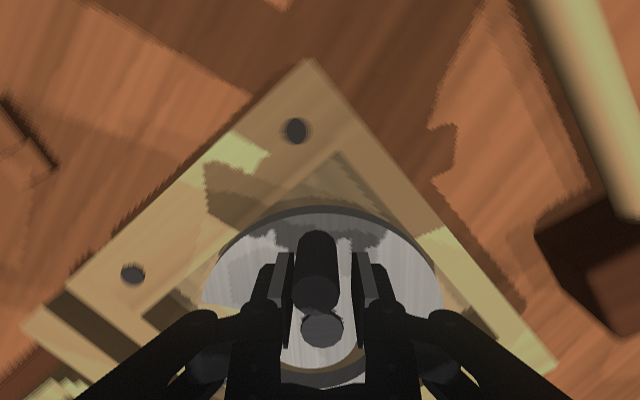

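Emit:
{"fn": "step_arm", "kwargs": {"plan": [{"grip": 2.6,"tx": -0.04,"ty": 0.6,"tz": 0,"ax": 0,"ay": 0,"az": 6.88},{"grip": 2.6,"tx": -0.04,"ty": 0.6,"tz": 0,"ax": 0,"ay": 0,"az": 6.88},{"grip": 2.6,"tx": -0.04,"ty": 0.6,"tz": 0,"ax": 0,"ay": 0,"az": 6.88},{"grip": 2.6,"tx": -0.04,"ty": 0.6,"tz": 0,"ax": 0,"ay": 0,"az": 6.88},{"grip": 2.6,"tx": -0.04,"ty": 0.6,"tz": 0,"ax": 0,"ay": 0,"az": 6.88},{"grip": 2.6,"tx": -0.04,"ty": 0.6,"tz": 0,"ax": 0,"ay": 0,"az": 6.88},{"grip": 2.6,"tx": -0.04,"ty": 0.6,"tz": 0,"ax": 0,"ay": 0,"az": 6.88},{"grip": 2.6,"tx": -0.04,"ty": 0.6,"tz": 0,"ax": 0,"ay": 0,"az": 6.88}]}}

```text
time: 20.03
tool_pos: [615.1, 154.1, 26.5]
tcp_rot: [-180.0, 0.0, 67.7]
ft_force: [-4.6, -0.2, 2.1]
finger_gap: 26.3
```

```bash
python3 - <<'E'
from h import *
b=np.load('b.npy')
st=sense();p=w2b(b,st['tool_pos']);q=p-[0,128];print(st['time'],p,np.hypot(*q),np.arctan2(q[1],-q[0]),st['tcp_rot'],st['ft_force'],st['finger_gap'])
cv2.imwrite('pics/w22.png',snapshot('wrist')[:,:,::-1])
E
```

```text
20.0333 [  5.82673825 177.54566838] 49.88711390815002 1.68786199233924 [-1.79965603e+02  1.25285238e-02  6.77182273e+01] [-4.55881667 -0.18028776  2.07196515] 26.251320552908226
```

View pics/w22.png

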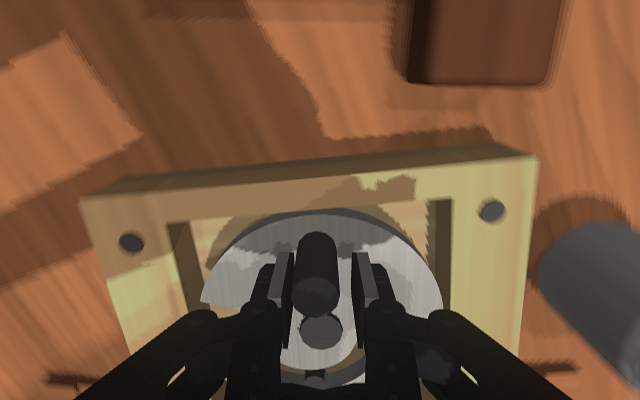

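Emit:
{"fn": "step_arm", "kwargs": {"plan": [{"grip": 2.6,"tx": -0.04,"ty": 0.6,"tz": 0,"ax": 0,"ay": 0,"az": 6.88},{"grip": 2.6,"tx": -0.04,"ty": 0.6,"tz": 0,"ax": 0,"ay": 0,"az": 6.88},{"grip": 2.6,"tx": -0.04,"ty": 0.6,"tz": 0,"ax": 0,"ay": 0,"az": 6.88},{"grip": 2.6,"tx": -0.04,"ty": 0.6,"tz": 0,"ax": 0,"ay": 0,"az": 6.88},{"grip": 2.6,"tx": -0.04,"ty": 0.6,"tz": 0,"ax": 0,"ay": 0,"az": 6.88},{"grip": 2.6,"tx": -0.04,"ty": 0.6,"tz": 0,"ax": 0,"ay": 0,"az": 6.88},{"grip": 2.6,"tx": -0.04,"ty": 0.6,"tz": 0,"ax": 0,"ay": 0,"az": 6.88},{"grip": 2.6,"tx": -0.04,"ty": 0.6,"tz": 0,"ax": 0,"ay": 0,"az": 6.88}]}}

```text
time: 20.75
tool_pos: [643.1, 121.4, 26.1]
tcp_rot: [-179.7, 0.1, 12.9]
ft_force: [-6.6, 7.1, 4.5]
finger_gap: 25.9
```

```bash
python3 - <<'E'
from h import *
b=np.load('b.npy')
st=sense();p=w2b(b,st['tool_pos']);q=p-[0,128];print(st['time'],p,np.hypot(*q),np.arctan2(q[1],-q[0]),st['tcp_rot'],st['ft_force'],st['finger_gap'])
cv2.imwrite('pics/w23.png',snapshot('wrist')[:,:,::-1])
E
```

```text
20.75 [ 41.75554509 153.77185975] 49.068465445919024 2.588616149776062 [-1.79727341e+02  1.34982117e-01  1.28641618e+01] [-6.60945953  7.13260346  4.4882792 ] 25.908494164112867
```

View pics/w23.png

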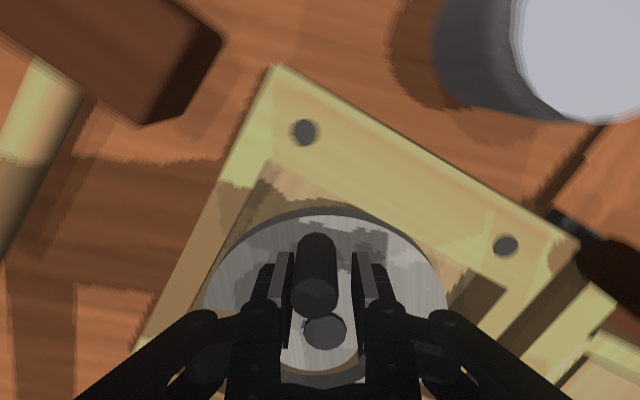

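Emit:
{"fn": "step_arm", "kwargs": {"plan": [{"grip": 2.6,"tx": -0.04,"ty": 0.6,"tz": 0,"ax": 0,"ay": 0,"az": 6.88},{"grip": 2.6,"tx": -0.04,"ty": 0.6,"tz": 0,"ax": 0,"ay": 0,"az": 6.88},{"grip": 2.6,"tx": -0.04,"ty": 0.6,"tz": 0,"ax": 0,"ay": 0,"az": 6.88},{"grip": 2.6,"tx": -0.04,"ty": 0.6,"tz": 0,"ax": 0,"ay": 0,"az": 6.88},{"grip": 2.6,"tx": 0,"ty": 0.4,"tz": 0,"ax": 0,"ay": 0,"az": 2},{"grip": 2.6,"tx": 0,"ty": 0,"tz": 0,"ax": 0,"ay": 0,"az": 0}]}}

```text
time: 21.3
tool_pos: [642.9, 95.8, 26.3]
tcp_rot: [-179.7, 0.1, -16.4]
ft_force: [-2.6, 12.1, 0.6]
finger_gap: 26.4
```

```bash
python3 - <<'E'
from h import *
b=np.load('b.npy')
st=sense();p=w2b(b,st['tool_pos']);q=p-[0,128];print(st['time'],p,np.hypot(*q),np.arctan2(q[1],-q[0]),st['tcp_rot'],st['ft_force'],st['finger_gap'])
cv2.imwrite('pics/w24.png',snapshot('wrist')[:,:,::-1])
E
```

```text
21.3 [ 48.51436764 129.10458095] 48.52694063126622 3.1188284664229338 [-1.79666534e+02  7.78556202e-02 -1.63897292e+01] [-2.60155658 12.10824832  0.58022851] 26.398185566307774
```

View pics/w24.png

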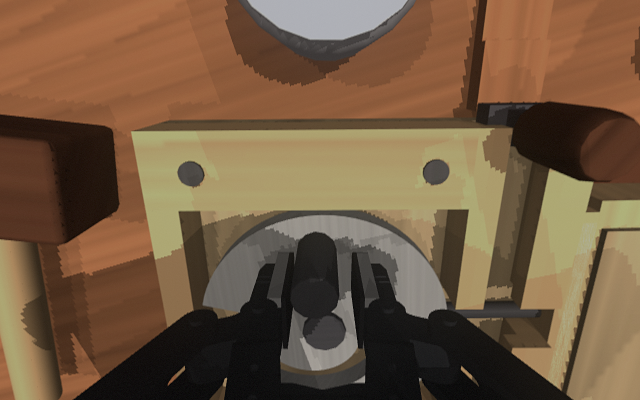

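Emit:
{"fn": "step_arm", "kwargs": {"plan": [{"grip": 2.6,"tx": 0,"ty": 0.2,"tz": 0,"ax": 0,"ay": 0,"az": 0},{"grip": 2.6,"tx": 0,"ty": 0.2,"tz": 0,"ax": 0,"ay": 0,"az": 0},{"grip": 2.6,"tx": 0,"ty": 0,"tz": 0,"ax": 0,"ay": 0,"az": 0}]}}

```text
time: 21.6
tool_pos: [642.7, 92.2, 26.4]
tcp_rot: [-179.6, -0.0, -16.3]
ft_force: [2.9, 19.8, -2.7]
finger_gap: 26.3
```

```bash
python3 - <<'E'
from h import *
b=np.load('b.npy')
st=sense();p=w2b(b,st['tool_pos']);q=p-[0,128];print(st['time'],p,np.hypot(*q),np.arctan2(q[1],-q[0]),st['tcp_rot'],st['ft_force'],st['finger_gap'])
E
```

```text
21.6 [ 49.31731958 125.65435019] 49.37307043246256 -3.0940660754382314 [-1.79579715e+02 -4.00342164e-03 -1.62713988e+01] [ 2.86336541 19.78205876 -2.71415058] 26.29671045476468
```

Emit:
{"fn": "step_arm", "kwargs": {"plan": [{"grip": 2.6,"tx": 0,"ty": 0,"tz": 0,"ax": 0,"ay": 0,"az": 0},{"grip": 2.6,"tx": 0,"ty": -0.3,"tz": 0,"ax": 0,"ay": 0,"az": 0},{"grip": 5,"tx": 0,"ty": -0.1,"tz": 0,"ax": 0,"ay": 0,"az": 0},{"grip": 5,"tx": 0,"ty": 0,"tz": 0,"ax": 0,"ay": 0,"az": 0},{"grip": 5,"tx": 0,"ty": 0,"tz": -2,"ax": 0,"ay": 0,"az": 0},{"grip": 5,"tx": 0,"ty": 0,"tz": -3,"ax": 0,"ay": 0,"az": 0},{"grip": 5,"tx": 0,"ty": 0,"tz": -3.5,"ax": 0,"ay": 0,"az": 0},{"grip": 5,"tx": 0,"ty": 0,"tz": -3.5,"ax": 0,"ay": 0,"az": 0}]}}

```text
time: 22.27
tool_pos: [642.8, 90.0, 146.6]
tcp_rot: [180.0, 0.1, -16.6]
ft_force: [0.1, -0.3, 0.9]
finger_gap: 49.9
```

Emit:
{"fn": "step_arm", "kwargs": {"plan": [{"grip": 5,"tx": -3,"ty": 0,"tz": -3.5,"ax": 0,"ay": 0,"az": 0},{"grip": 5,"tx": -3,"ty": 0,"tz": -2,"ax": 0,"ay": 0,"az": 0},{"grip": 5,"tx": -3,"ty": 0,"tz": -2,"ax": 0,"ay": 0,"az": 0},{"grip": 5,"tx": 0,"ty": 0,"tz": 0,"ax": 0,"ay": 0,"az": 0},{"grip": 5,"tx": 0,"ty": 0,"tz": 0,"ax": 0,"ay": 0,"az": 0}]}}

```text
time: 22.68
tool_pos: [560.6, 115.9, 220.2]
tcp_rot: [-179.9, -0.3, -16.6]
ft_force: [-0.2, -0.4, -0.1]
finger_gap: 50.1
```

```bash
python3 - <<'E'
from h import *
b=np.load('b.npy')
st=sense();print(st['time'],st['tool_pos'],st['ft_force'])
im=snapshot('wrist');cv2.imwrite('pics/w25.png',im[:,:,::-1])
cv2.imwrite('pics/s25.png',cv2.resize(snapshot('scene')[150:300,220:420,::-1],None,fx=4,fy=4,interpolation=cv2.INTER_CUBIC))
print([ (n,proj('wrist',b2w(b,q),st).round()) for n,q in [('lug',(50,128,85)),('pin',(0,96,42.5)),('leaf',(0,0,40)),('axis',(0,128,41))]])
E
```

```text
22.6833 [560.61429123 115.90089267 220.19116738] [-0.23982494 -0.40238549 -0.06730489]
[('lug', array([319.,  72.])), ('pin', array([352., 126.])), ('leaf', array([448., 124.])), ('axis', array([320., 126.]))]
```

View pics/w25.png

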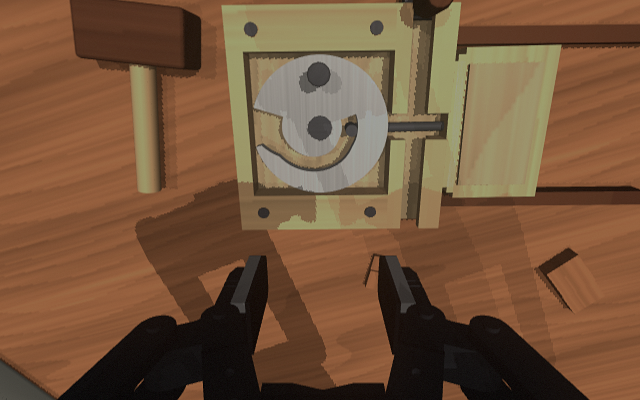

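View pics/s25.png

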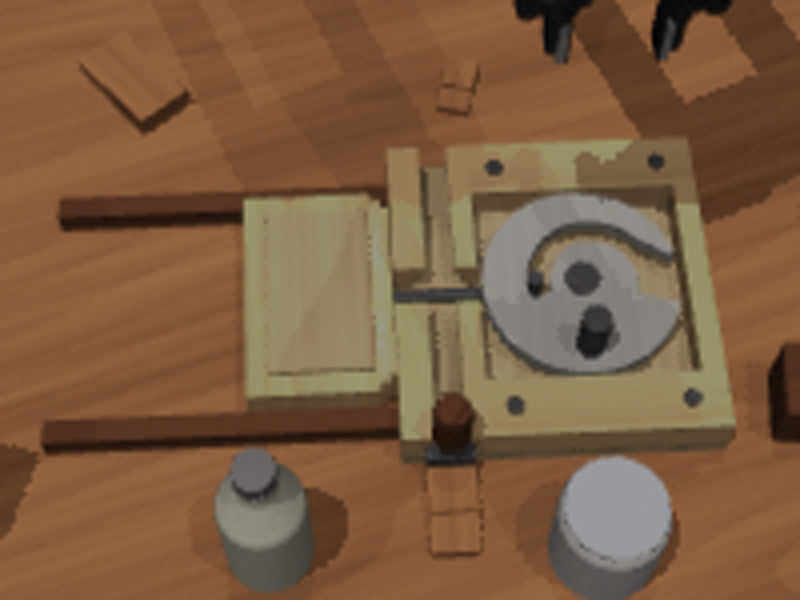

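```bash
python3 - <<'E'
from h import *
b=np.load('b.npy');st=sense()
for n,u,v,z in [('pin',351,129,42.5),('axis',320,127,41),('lug',318.5,73,85)]: print(n,w2b(b,ray('wrist',u,v,z,st)).round(1))
print(st['qd'].round(2)); hand_in()
E
```

```text
pin [-3.9 96.2]
axis [ -1.8 126.8]
lug [ 48.4 127. ]
[-0.2   1.88  0.15  0.13  0.09  0.33]
the job is handed in; nothing more can be done
```

The leaf is joined to the board and I handed the job in at about 22.7 s; hand_in gives no verdict.

**What I did:** I drove the offcut out of the slot's open end with the scraper. I turned the disc back to its stop and pushed the leaf in until the pin met the mouth at about 18 N. I then turned the disc clockwise half a turn until it stopped at about 20 N, and backed the arm away.

**Last checks:**
- **Pin:** about 31 mm from the axis in the wrist picture, against a limit of 37 mm.
- **Disc:** lug about 50 mm from the axis on the board's +x side, so the disc is at or within a few hundredths of a radian of its locked stop.
- **Leaf:** the pin position puts it about 1 mm from the seam face. I did not measure the gap directly, but the scene picture shows the leaf closed up to the board.
- **Offcut:** on the bench, centre about 145 mm along the slot from the board's middle. I measured this just after pushing it out, and it looks in the same place in the final scene picture.
- **Other objects:** the bottle and tin stand where they were in the final scene picture, and the mallet looks undisturbed. The block was out of that picture; I last saw it standing just before pushing the leaf in.
- **Robot:** clear of everything, with only noise on the force reading.

**What disagreed:** the visible fingertips sat about 36 mm above the reported tool point. My first push on the scraper therefore passed over the grip, and I lowered the tool to make up for it in every later step.

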